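# Rock a jammed stake out of its holder

## Task

The wooden T-shaped stake has swollen tight in the slot of the steel stake holder. Work it loose by rocking it from side to side along the slot under a light upward pull, feeling for the stop plate at each end and not forcing it against them, and draw it out without lifting the heavy block off its base plate. Then stand the stake upright in the black tray, leaving the round wax cake where it lies.

Things in the scene. Friction and masses are not known exactly. Their poses are not given: they have to be found in the camera images.
- stake: Loose hardwood T-shaped stake, 0.15 to 0.3 kg, 136 mm tall. Origin: underside of its foot, centre; z up the shank, x along the head. Shank 52 (x) x 32 (y) mm, foot 46 x 27 mm over the lowest 8 mm. Head: bar 132 mm long (x), 32 mm thick (y), 24 mm high (z 112 to 136), round ends; grasp it across its thickness. Starts upright in the slot, foot 16 to 22 mm above the table.
- stake_head (a point): Centre of the stake's head bar, 124 mm up its z axis from the foot.
- holder: Stake holder's steel base plate, 150 (x) x 116 (y) x 12 mm, fixed to the table. Origin: centre of its underside; x runs along the slot, and the stake's x lies along it at the start. On it sits, centred, the dark steel block, 110 (x) x 86 (y) x 60 mm, top 72 mm above the table, with a slot 76 (x) x 36 (y) mm right through it down to the plate.
- block (a joint): Height in m by which the holder's block is lifted off its base plate, 0 when seated. It weighs 2.7 to 3.3 kg (26 to 32 N) and is guided by dowels, so it cannot tip or turn, only rise straight up. The stake sits tighter than that: a straight pull of 26 to 32 N lifts the block along with it (keep it under 3 mm).
- block_top (a point): Centre of the slot's mouth, in the block's top face 72 mm above the table. A steel stop plate stands at each end of the slot, 36 mm wide (y), 8 mm thick, up to 98 mm above the table. Shank to plate: 1.5 to 12.5 mm, unevenly, 14 mm for both together, so the stake may tilt 0.02 to 0.25 rad one way, less or more the other. Feel each plate; press it with at most about 60 N.
- tray: Shallow black tray, 225 (x) by 125 (y) mm, fixed to the table; origin centre of its underside; inner floor 4 mm above the table, rims 13 mm high and 5 mm thick. The wax lies near its -x end; the middle and the +x end are free.
- wax: Round beeswax cake, 43 mm across, 21 mm high, loose in the tray near its -x end. Origin: centre of its underside.
- slot_grip (a point): Centre of the slot, 42 mm above the table. At this height, 20 mm to either side in x, a pair of sprung grips pinches the shank across y; each pair gives 2 mm up or down, then slips at 24 to 33 N. Tilting the stake along the slot (about its y) with a pull under 25 N, one pair slips up while the other holds: 1 to 3 mm a swing. Free when its foot is 36 mm above the table.
Mind the look-alikes: they are no part of the job. There is more than one size of the holder; the one meant has the size given above.

How it is judged (in metres and radians):
On the way:
1. the stake is drawn clear of the holder: its foot above the block's top, block seated (z of stake in the frame of holder above 0.075 m and value of joint block below 0.002 m), for 0.1 s.
At the end, for the whole second after the job is handed in: The stake stands at rest and upright (within 0.08 rad) on its foot on the tray's floor (foot within 4 mm of it), inside the rims; the block is seated on its base plate (within 2 mm) and the wax lies within 20 mm of where it was (z of stake in the frame of tray between 0 and 0.008 m and x of stake in the frame of tray between -0.1 and 0.1 m and y of stake in the frame of tray between -0.05 and 0.05 m and angle between stake's own z axis and vertical below 0.08 rad and linear speed of stake below 0.02 m/s and value of joint block below 0.002 m and distance of wax from where it was at the start of the episode below 0.02 m); the robot touches nothing.
It fails at once if the block is lifted more than 3 mm off its base plate (value of joint block above 0.003 m).
It fails at once if the stake is dropped or toppled (more than 0.6 rad from upright) (angle between stake's own z axis and vertical above 0.6 rad).
It fails at once if the wax is pushed more than 20 mm (distance of wax from where it was at the start of the episode above 0.02 m).
It fails at once if the stake is wrenched against the holder with over 175 N in all contacts together (the grips alone make about 100 N, so about 60 to 70 N on a stop plate) (contact force between stake and holder above 175 N).
It also fails if it takes over 72 s, if anything falls off the work surface, if the arm or the gripper's body presses on something with over 40 N, if the wrist force passes 120 N, or if a joint passes its speed limit or range.

## Robot

A 6-joint arm with a two-finger parallel gripper is mounted at the origin on the work surface; the furniture and walls round the work are solid. World frame = base frame: x ahead of the robot, y to its left, z up, the work surface at z = 0. Lengths are in mm, angles in rad, forces in N, time in s.
With the tool pointing down it reaches from about 350 to 775 mm from the base axis. Payload 7.3 kg.
Tool frame: the origin (TCP) lies between the finger pads; the fingertips stand 25 mm ahead of it and the grasp point (between the pads) lies 6 mm ahead of it; z points along the fingers, y is the direction in which the jaws open and shut (so a half turn about z gives the same grasp; the last joint's range is limited). The gripper opens to 92 mm and grips with 3 to 60 N. Pads are 19 mm wide; open, the fingers measure 130 mm over their backs; the gripper's body (75 mm by 190 mm) begins 47 mm behind the grasp point.
Start: joints at [1.123, 0.342, 1.524, -0, 1.275, -0.146], TCP at [156.035, 501.294, 251.741] pointing down, gripper open.
Joint ranges: [-2.53, 2.53], [-0.77, 2.02], [0.04, 2.7], [-1, 4.14], [0.28, 2.66], [-3.11, 3.11]. Speed limits (rad/s): [2.57, 2.57, 3.14, 3.14, 3.14, 3.14].

## Interface

Orientations are given as [roll, pitch, yaw] about the fixed x, y, z axes, in that order (R = Rz(yaw) Ry(pitch) Rx(roll)).
In Python, from plant import get_obs, capture, calibration, close_job gives the robot as it stands. The module is installed in compiled form; this text tells all that it offers.
- The arm moves only by the shell command python3 -m jog 'ROWS'. ROWS is JSON, one flat list of numbers, 5 for each row, row after row: the closure, from 0 (fully open) to 1 (shut), then the shift along the tool's x, y, z in mm, then the turn about the tool's z in degrees. In form: [fingers, tx, ty, tz, yaw, fingers, tx, ty, tz, yaw, ...]. A call has 1 to 5 rows; each row shifts and turns the pose as measured when the row begins, along the tool's axes as they then stand; what a row does not reach is not made up. A row lasts 1/10 s, in which the tool goes at most 50 mm and 8.59 degrees, less where a joint would pass 70% of its speed; a pose out of reach is approached as far as the arm can. A call is refused whole if a number of a shift passes 50 or a number of a turn 8.59, either way. A call with a gripper value outside its range is refused whole. The fingers move at their own pace and stop on an object; the grip force is fixed at half the most. Time passes only in rows, so rows that do not move let the fingers close. It gives the time, the measured TCP pose, the force and the opening at its end, in the units of the state.
- get_obs(): the state, without advancing time (a new reading comes with each control period).
- capture(name): name is "scene" or "top" or "wrist"; returns (picture, depth): 384x512x3 uint8, red, green, blue; 384x512 float32, mm along the optical axis (not along the pixel's ray), 0 where there is no reading.
- calibration(name): a dict with "fovy" (degrees; the focal length in pixels is half the picture's height over the tangent of half this angle, whatever the lens; pixels are square), "cx", "cy" (the principal point, pixels), "R" (3x3) and "t" (3): a world point X has camera coordinates R X + t. Camera axes: x right, y down, z forward; pixel columns grow to the right and rows downward; lengths in mm; the calibration is good to about 2 mm. A picture is of the moment at which its call begins: read the wrist's pose just before it. calibration takes no time and is no camera call; for the wrist camera it gives the pose at the moment of the call.
- close_job(): hands the job in, once; it reports no verdict.
The state is a dict: "time": time; "joint_positions": joint angles; "dq": joint speeds; "tau": joint torques, N m; "tool_pos": TCP position; "tcp_rot": TCP orientation; "contact_force": force on the tool from outside, world axes, zero at the start; "moment": the same for the moment, N m; "grip_width": finger opening in mm.
Only numpy, scipy, OpenCV 4.12 (cv2) and the standard library are available. Lean on these libraries where they do the work, as an engineer would, in place of code of your own. Each camera call takes 0.05 s, during which the arm holds its last target.

## Working session

There is one attempt and no reset: what is moved stays moved. The work goes in short steps, Python scripts to look and compute and a shell command to move; the robot and the scene stay as the last step left them, time stands still between calls to the robot, and variables do not carry over. Pictures are saved under pics/ and viewed, and the job is handed in when it is done.

```bash
mkdir -p pics; python3 - <<'E'
from plant import get_obs,capture,calibration
import cv2,numpy as np,pickle
o=get_obs();print(o)
for n in["scene","top","wrist"]:
    c=calibration(n);p,d=capture(n)
    pickle.dump((p,d,c),open(f"{n}0.pkl","wb"))
    cv2.imwrite(f"pics/{n}0.png",cv2.resize(p[:,:,::-1],(800,600),interpolation=cv2.INTER_CUBIC))
    print(n,c)
E
```

```text
{'time': 0.0, 'joint_positions': array([ 1.12300385e+00,  3.42701839e-01,  1.52500923e+00, -1.46866658e-05,
        1.27538023e+00, -1.46009444e-01]), 'dq': array([-0.00234106, -0.00179678, -0.00150737, -0.00114378,  0.00098485,
        0.00026737]), 'tau': array([ 7.98252240e-04, -4.31248248e+01, -2.44223696e+01,  7.17568165e-02,
        5.58746082e-02, -8.15874114e-05]), 'tool_pos': array([155.87130187, 500.94857185, 251.05848483]), 'tcp_rot': array([-3.14010792e+00, -2.04144154e-04,  2.83981375e+00]), 'contact_force': array([-0.19934944, -0.29770831,  0.32359214]), 'moment': array([-0.02322063,  0.01680461, -0.03277911]), 'grip_width': 92.15693939621868}
scene {'fovy': 46.872724213431034, 'cx': 257.0441198135758, 'cy': 190.69047146765595, 'R': array([[ 0.64466531, -0.76433197, -0.0142575 ],
       [-0.32785447, -0.25958009, -0.90836646],
       [ 0.69059256,  0.59026673, -0.41793193]]), 't': array([-330.85268026,  267.72751448,  960.1397164 ])}
top {'fovy': 43.39142467741123, 'cx': 260.51292577812325, 'cy': 194.75659496518062, 'R': array([[-0.03045664, -0.99953191,  0.00289107],
       [-0.97731133,  0.02917276, -0.2097892 ],
       [ 0.20960666, -0.00921495, -0.97774237]]), 't': array([ -31.1531951 ,  517.08052839, 1045.46618334])}
wrist {'fovy': 68.24073394485322, 'cx': 256.03770769880356, 'cy': 191.48739113740862, 'R': array([[ 2.96195414e-01,  9.55127201e-01, -5.54641422e-04],
       [ 9.18118941e-01, -2.84558571e-01,  2.75833336e-01],
       [ 2.63298095e-01, -8.22097960e-02, -9.61205318e-01]]), 't': array([-524.90314194,  -34.31349745,  390.39720997])}
```

View pics/scene0.png

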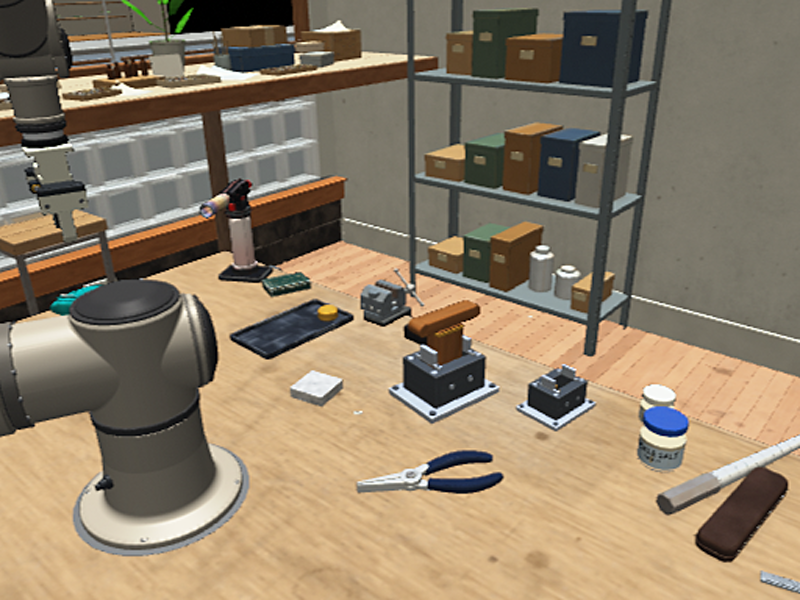

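View pics/top0.png

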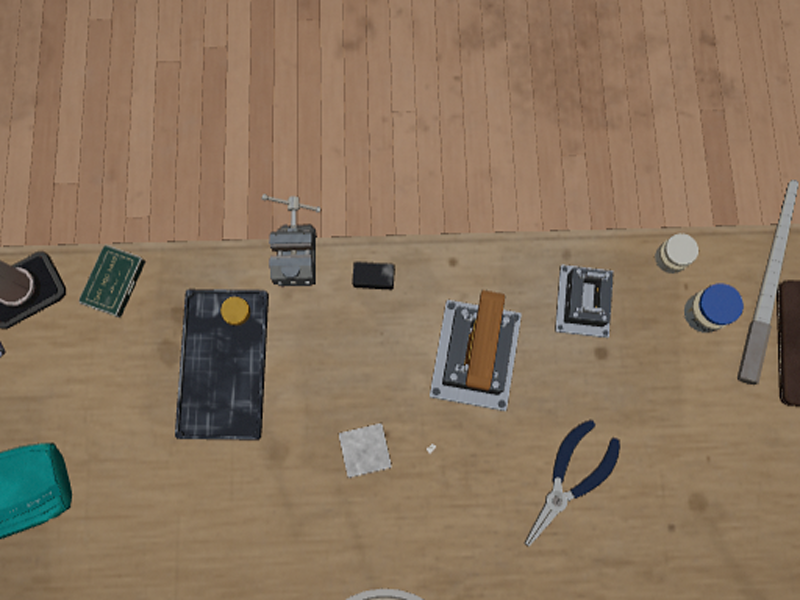

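View pics/wrist0.png

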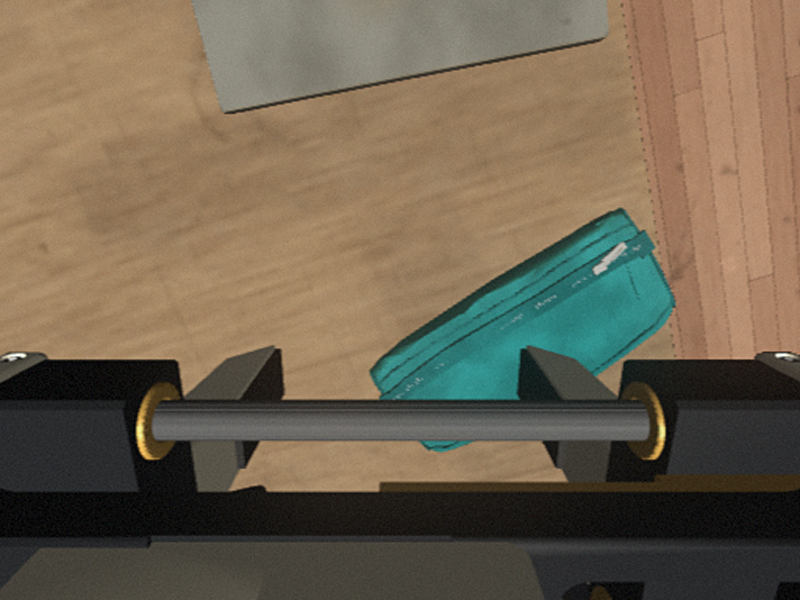

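The stake (orange T) stands in the larger holder at top (475,350) of the 800x600 view. The look-alike is the smaller empty holder at (585,298). The tray is at (222,365), with the small black box at (373,275) and the torch base at (25,290) as its possible confusers. The wax is at (235,310). Next I measure the poses.

```bash
cat > h.py <<'E'
import numpy as np,pickle,cv2
def cloud(p,d,c):
    f=192/np.tan(np.radians(c["fovy"])/2)
    v,u=np.mgrid[0:384,0:512]
    X=np.stack([(u-c["cx"])/f*d,(v-c["cy"])/f*d,d],-1)
    return (X-c["t"])@c["R"]   # R^T (Xc-t)
def rect(P):
    (c,s,a)=cv2.minAreaRect(P.astype(np.float32)); return np.round(c,1),np.round(s,1),round(a,2)
E
python3 - <<'E'
import sys;sys.path.insert(0,'.')
from h import *
p,d,c=pickle.load(open("top0.pkl","rb"));W=cloud(p,d,c)
def sel(x0,x1,y0,y1,z0,z1):
    m=np.zeros(d.shape,bool);s=.64;m[int(y0*s):int(y1*s),int(x0*s):int(x1*s)]=1
    m&=(W[...,2]>z0)&(W[...,2]<z1)&(d>0);return m
from scipy import ndimage
def big(m):
    l,n=ndimage.label(m);k=np.argmax(np.bincount(l.ravel())[1:])+1;return l==k
for n,a in dict(head=(420,540,270,430,125,175),plate=(420,540,270,430,7,16),block=(420,540,270,430,64,78),
  small=(545,625,250,345,5,200),tray=(160,285,275,455,2.5,20),rim=(160,285,275,455,9,16),wax=(205,265,290,330,16,40),table=(300,340,450,560,-20,20)).items():
    m=sel(*a);
    P=W[m];print(n,len(P),rect(P[:,:2]),np.round(np.median(P,0),1),np.round(np.percentile(P[:,2],[2,50,98]),1))
im=p[int(270*.64):int(430*.64),int(420*.64):int(630*.64)]
cv2.imwrite("pics/crop1.png",cv2.resize(im[:,:,::-1],None,fx=5.5,fy=5.5,interpolation=cv2.INTER_CUBIC))
p,d,c=pickle.load(open("scene0.pkl","rb"))
im=p[185:275,240:400];cv2.imwrite("pics/crop2.png",cv2.resize(im[:,:,::-1],None,fx=5,fy=5,interpolation=cv2.INTER_CUBIC))
E
```

```text
head 1018 (array([ 446.8, -146.8]), array([ 33.5, 131. ]), 78.01) [ 444.6 -145.8  155.5] [136.8 155.5 159.2]
plate 967 (array([ 473. , -155.4]), array([146. , 212.2]), 73.63) [ 415.4 -122.5   12.7] [ 8.1 12.7 15.8]
block 983 (array([ 447.3, -147.4]), array([ 86.3, 111.3]), 77.87) [ 445.5 -128.4   72.9] [68.4 72.9 77.2]
small 1509 (array([ 532.1, -318.4]), array([122.7, 145.3]), 87.95) [ 519.1 -309.1   35.4] [ 5.6 35.4 69. ]
tray 5237 (array([447.1, 237.2]), array([191.7, 272.8]), 89.59) [441.1 236.9   5.5] [ 2.6  5.5 15.7]
rim 769 (array([449.5, 224.6]), array([141.7, 232.4]), 87.54) [447.7 228.8  12.2] [ 9.1 12.2 15.6]
wax 277 (array([525.5, 212.6]), array([85.4, 60.3]), 88.29) [522.3 211.7  25. ] [16.1 25.  29.6]
table 1742 (array([236.4,  90. ]), array([ 55.7, 152.8]), 89.42) [236.   89.8   0.4] [-4.2  0.4  4.7]
```

View pics/crop1.png

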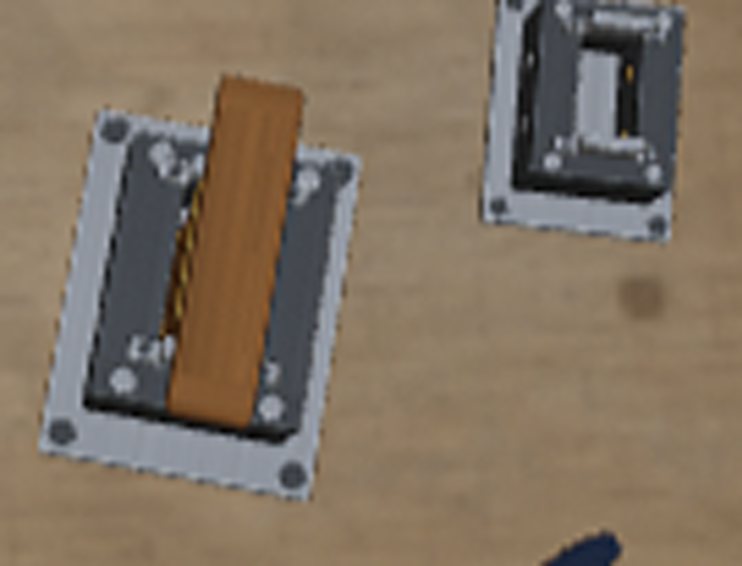

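View pics/crop2.png

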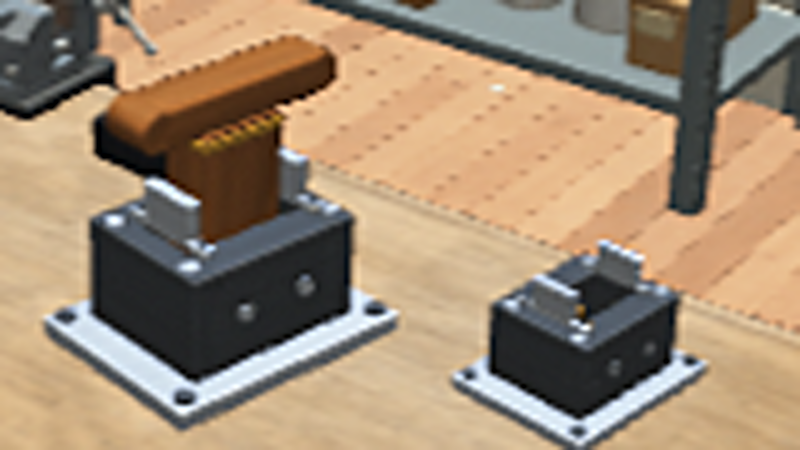

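```bash
python3 -m jog '[0,-34,-26,0,0, 0,-34,-26,0,0, 0,-34,-26,0,0, 0,-34,-26,0,0, 0,-34,-26,0,0]'; python3 -m jog '[0,-34,-26,0,0, 0,-34,-26,0,0, 0,-34,-26,0,0, 0,-34,-26,0,0, 0,-34,-26,0,0]'
```

```text
time: 0.65
tool_pos: [280.4, 324.2, 249.4]
tcp_rot: [-3.14, -0.002, 2.849]
contact_force: [0.5, 0.8, -0.5]
grip_width: 92.0
time: 1.15
tool_pos: [408.8, 142.7, 249.2]
tcp_rot: [-3.14, -0.002, 2.85]
contact_force: [1.2, 0.8, 0.3]
grip_width: 91.6
```

```bash
python3 -m jog '[0,-19,-39,0,0, 0,-19,-39,0,0, 0,-19,-39,0,0, 0,-19,-39,0,0, 0,-19,-39,0,0]'; python3 -m jog '[0,-10,-20,0,0, 0,-10,-20,0,0, 0,0,0,0,-4.6, 0,0,0,0,0]'
```

```text
time: 1.65
tool_pos: [445.7, -80.2, 248.7]
tcp_rot: [-3.141, -0.001, 2.85]
contact_force: [0.4, -0.3, -0.9]
grip_width: 91.8
time: 2.05
tool_pos: [453.2, -132.4, 247.5]
tcp_rot: [-3.14, -0.003, 2.924]
contact_force: [0.7, 0.2, 0.9]
grip_width: 91.8
```

```bash
cat >> h.py <<'E'
from scipy import ndimage
def shot(n,tag):
    from plant import capture,calibration
    c=calibration(n);p,d=capture(n);pickle.dump((p,d,c),open(tag+".pkl","wb"))
    cv2.imwrite(f"pics/{tag}.png",cv2.resize(p[:,:,::-1],(800,600),interpolation=cv2.INTER_CUBIC));return p,d,c
def big(m):
    l,n=ndimage.label(m);k=np.argmax(np.bincount(l.ravel())[1:])+1;return l==k
def rel(dx,dy,yaw):  # world -> tool x,y (tool down)
    c,s=np.cos(yaw),np.sin(yaw);return dx*c+dy*s, dx*s-dy*c
E
python3 - <<'E'
from h import *
from plant import get_obs
o=get_obs();p,d,c=shot("wrist","w1");W=cloud(p,d,c)
hsv=cv2.cvtColor(p,cv2.COLOR_RGB2HSV)
m=(W[...,2]>125)&(W[...,2]<175)&(d>0)&(np.hypot(W[...,0]-447,W[...,1]+147)<90)
m=big(m);P=W[m];t=P[P[:,2]>np.percentile(P[:,2],60)-3]
print(len(P),rect(P[:,:2]),np.percentile(P[:,2],[5,50,95]),t.mean(0))
print(o["tool_pos"],o["tcp_rot"],rel(447-o["tool_pos"][0],-147-o["tool_pos"][1],o["tcp_rot"][2]))
E
```

```text
5304 (array([ 439.8, -146. ]), array([ 32.9, 118.5]), 77.63) [150.93527397 155.07157973 156.26228615] [ 437.88394843 -145.65678288  155.0712575 ]
[ 453.17338986 -132.3993736   247.49475334] [-3.13994809e+00 -2.93384614e-03  2.92381571e+00] (np.float64(2.8729698046100327), np.float64(-15.589582357040685))
```

View pics/w1.png

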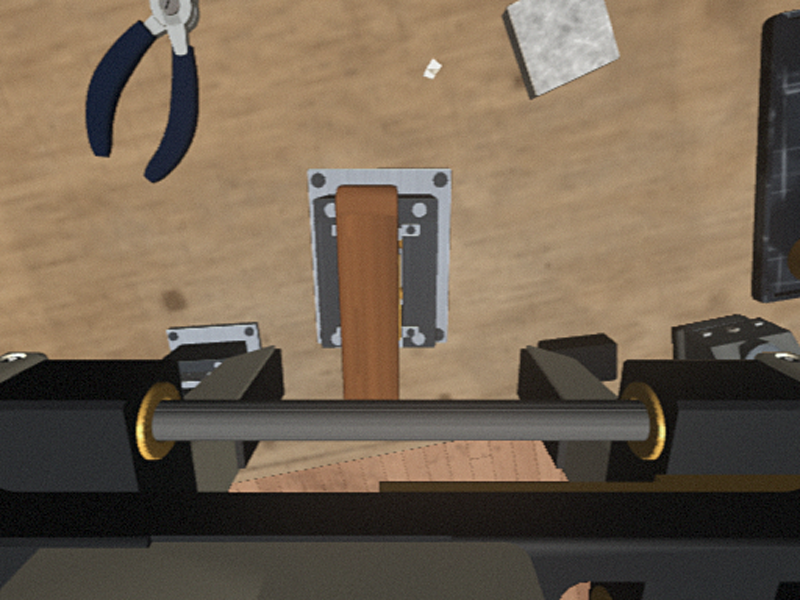

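```bash
python3 -m jog '[0,3,-15.5,0,0, 0,0,0,45,0, 0,0,0,40,0, 0,0,0,8,0, 0,0,0,0,0]'
```

```text
time: 2.6
tool_pos: [447.8, -145.6, 154.1]
tcp_rot: [-3.139, 0.002, 2.917]
contact_force: [-0.0, 0.4, 0.1]
grip_width: 91.8
```

```bash
python3 - <<'E'
from plant import get_obs
from h import *
o=get_obs();print(o);print(rel(446.8-o["tool_pos"][0],-147.2-o["tool_pos"][1],o["tcp_rot"][2]))
E
```

```text
{'time': 2.6, 'joint_positions': array([-0.47582994,  0.35345141,  1.8101427 , -0.00266736,  0.97569274,
       -1.82025908]), 'dq': array([ 0.00729993,  0.00354127,  0.00693987, -0.0016009 ,  0.00547999,
        0.01313127]), 'tau': array([-1.54009173e-01, -3.81565332e+01, -1.92215896e+01, -6.03431719e-02,
       -2.13723667e-01, -5.19599154e-03]), 'tool_pos': array([ 447.81871022, -145.55140934,  154.08653467]), 'tcp_rot': array([-3.13888002e+00,  1.68665439e-03,  2.91672052e+00]), 'contact_force': array([-0.03552336,  0.44560772,  0.14749518]), 'moment': array([-0.01052287, -0.00119233,  0.00379123]), 'grip_width': 91.81099598793857}
(np.float64(0.6254561953755315), np.float64(-1.8342372310796142))
```

```bash
python3 -m jog '[0,0.5,-1.8,5,-0.6, 0,0,0,0.5,0]'; python3 -m jog '[0.5,0,0,0,0, 0.6,0,0,0,0, 0.7,0,0,0,0, 1,0,0,0,0, 1,0,0,0,0]';python3 -m jog '[1,0,0,0,0,1,0,0,0,0]'
```

```text
time: 2.8
tool_pos: [448.2, -147.3, 150.7]
tcp_rot: [-3.138, 0.005, 2.928]
contact_force: [0.1, 0.4, 0.5]
grip_width: 91.9
time: 3.3
tool_pos: [450.0, -148.0, 154.1]
tcp_rot: [-3.136, 0.011, 2.928]
contact_force: [-0.1, 0.9, -0.2]
grip_width: 56.8
time: 3.5
tool_pos: [450.0, -148.0, 154.2]
tcp_rot: [-3.136, 0.012, 2.928]
contact_force: [0.1, -0.5, -0.0]
grip_width: 39.9
```

```bash
python3 -m jog '[1,0.5,0,4,0, 1,0.5,0,1,0]';python3 -m jog '[1,0,0,0,0,1,0,0,0,0]'
```

```text
time: 3.7
tool_pos: [449.8, -148.4, 149.7]
tcp_rot: [-3.135, 0.014, 2.928]
contact_force: [-0.5, 0.4, 9.9]
grip_width: 31.9
time: 3.9
tool_pos: [449.7, -148.4, 150.1]
tcp_rot: [-3.135, 0.014, 2.928]
contact_force: [-0.5, 0.6, 2.5]
grip_width: 31.7
```

```bash
python3 -m jog '[1,2,0,-0.5,0, 1,2,0,-0.5,0]';python3 -m jog '[1,2,0,-0.5,0, 1,2,0,-0.5,0]'
```

```text
time: 4.1
tool_pos: [447.5, -148.1, 150.7]
tcp_rot: [-3.135, 0.019, 2.928]
contact_force: [6.4, -0.8, -7.6]
grip_width: 31.6
time: 4.3
tool_pos: [445.9, -147.9, 150.8]
tcp_rot: [-3.135, 0.025, 2.927]
contact_force: [7.3, -1.0, -8.2]
grip_width: 31.5
```

```bash
python3 -m jog '[1,3,0,-0.7,0, 1,3,0,-0.7,0]';python3 -m jog '[1,3,0,-0.7,0, 1,3,0,-0.7,0]'
```

```text
time: 4.5
tool_pos: [443.0, -147.4, 151.0]
tcp_rot: [-3.135, 0.033, 2.926]
contact_force: [10.5, -0.9, -12.2]
grip_width: 31.7
time: 4.7
tool_pos: [441.1, -147.0, 151.0]
tcp_rot: [-3.135, 0.043, 2.925]
contact_force: [14.1, -0.6, -14.6]
grip_width: 31.9
```

```bash
python3 -m jog '[1,3,0,-0.8,0, 1,3,0,-0.8,0]';python3 -m jog '[1,3,0,-0.8,0, 1,3,0,-0.8,0]'
```

```text
time: 4.9
tool_pos: [440.5, -147.0, 151.2]
tcp_rot: [-3.135, 0.055, 2.924]
contact_force: [18.6, -2.7, -16.9]
grip_width: 32.1
time: 5.1
tool_pos: [440.1, -146.9, 151.3]
tcp_rot: [-3.135, 0.068, 2.923]
contact_force: [16.9, -1.9, -16.4]
grip_width: 31.7
```

```bash
python3 -m jog '[1,-3,0,-0.5,0, 1,-4,0,-0.5,0]';python3 -m jog '[1,-4,0,-0.7,0, 1,-4,0,-0.7,0]';python3 -m jog '[1,-4,0,-0.7,0, 1,-4,0,-0.7,0]'
```

```text
time: 5.3
tool_pos: [445.3, -147.6, 151.0]
tcp_rot: [-3.137, 0.062, 2.923]
contact_force: [-2.9, -0.8, 1.1]
grip_width: 32.0
time: 5.5
tool_pos: [449.6, -148.4, 151.1]
tcp_rot: [-3.137, 0.051, 2.924]
contact_force: [-6.7, -1.3, -3.9]
grip_width: 31.9
time: 5.7
tool_pos: [452.6, -149.0, 150.9]
tcp_rot: [-3.138, 0.037, 2.925]
contact_force: [-9.8, -0.6, -0.3]
grip_width: 31.7
```

```bash
python3 -m jog '[1,-4,0,-1.5,0, 1,-4,0,-1.5,0]';python3 -m jog '[1,-4,0,-1.5,0, 1,-4,0,-1.5,0]'
```

```text
time: 5.9
tool_pos: [454.2, -149.3, 151.1]
tcp_rot: [-3.139, 0.02, 2.926]
contact_force: [-9.4, -1.1, -8.8]
grip_width: 31.6
time: 6.1
tool_pos: [455.9, -149.8, 150.9]
tcp_rot: [-3.139, 0.003, 2.927]
contact_force: [-9.0, -0.8, -7.3]
grip_width: 31.9
```

```bash
python3 -m jog '[1,-4,0,-1.5,0, 1,-4,0,-1.5,0]'
```

```text
time: 6.3
tool_pos: [457.7, -150.3, 150.6]
tcp_rot: [-3.14, -0.015, 2.927]
contact_force: [-10.0, -0.7, -6.7]
grip_width: 31.6
```

```bash
python3 -m jog '[1,-5,0,-2.5,0, 1,-5,0,-2.5,0]';python3 -m jog '[1,-5,0,-2.5,0, 1,-5,0,-2.5,0]'
```

```text
time: 6.5
tool_pos: [460.1, -150.8, 150.9]
tcp_rot: [-3.141, -0.036, 2.928]
contact_force: [-10.6, -1.4, -14.1]
grip_width: 31.7
time: 6.7
tool_pos: [462.6, -151.4, 150.7]
tcp_rot: [3.141, -0.058, 2.929]
contact_force: [-10.7, -0.9, -10.9]
grip_width: 32.1
```

```bash
python3 -m jog '[1,-5,0,-3,0, 1,-5,0,-3,0]';python3 -m jog '[1,-5,0,-3.5,0, 1,-5,0,-3.5,0]'
```

```text
time: 6.9
tool_pos: [465.0, -152.1, 150.7]
tcp_rot: [3.14, -0.081, 2.93]
contact_force: [-9.3, -2.3, -15.7]
grip_width: 31.5
time: 7.1
tool_pos: [467.0, -152.5, 150.8]
tcp_rot: [3.138, -0.106, 2.931]
contact_force: [-13.5, -1.2, -13.8]
grip_width: 32.0
```

```bash
python3 -m jog '[1,-5,0,-3.5,0, 1,-5,0,-3.5,0]'
```

```text
time: 7.3
tool_pos: [467.7, -152.7, 150.9]
tcp_rot: [3.137, -0.135, 2.932]
contact_force: [-14.2, 0.0, -11.5]
grip_width: 32.0
```

```bash
python3 -m jog '[1,4,0,-2,0, 1,5,0,-2,0]';python3 -m jog '[1,5,0,-2,0, 1,5,0,-2,0]';python3 -m jog '[1,5,0,-2.5,0, 1,5,0,-2.5,0]'
```

```text
time: 7.5
tool_pos: [458.2, -151.3, 153.0]
tcp_rot: [3.137, -0.14, 2.931]
contact_force: [3.4, -2.5, -18.4]
grip_width: 31.8
time: 7.7
tool_pos: [450.3, -149.5, 155.4]
tcp_rot: [3.136, -0.137, 2.931]
contact_force: [7.9, -3.4, -30.4]
grip_width: 31.8
time: 7.9
tool_pos: [443.0, -147.9, 158.0]
tcp_rot: [3.135, -0.132, 2.93]
contact_force: [9.1, -4.1, -35.4]
grip_width: 32.0
```

```bash
python3 -m jog '[1,0,0,3,0]'; python3 - <<'E'
from h import *
p,d,c=shot("scene","s1");im=p[185:275,240:400];cv2.imwrite("pics/s1c.png",cv2.resize(im[:,:,::-1],None,fx=5,fy=5,interpolation=cv2.INTER_CUBIC))
E
```

```text
time: 8.0
tool_pos: [443.6, -148.3, 155.7]
tcp_rot: [3.136, -0.128, 2.93]
contact_force: [-0.9, -1.3, 23.0]
grip_width: 32.0
```

View pics/s1c.png

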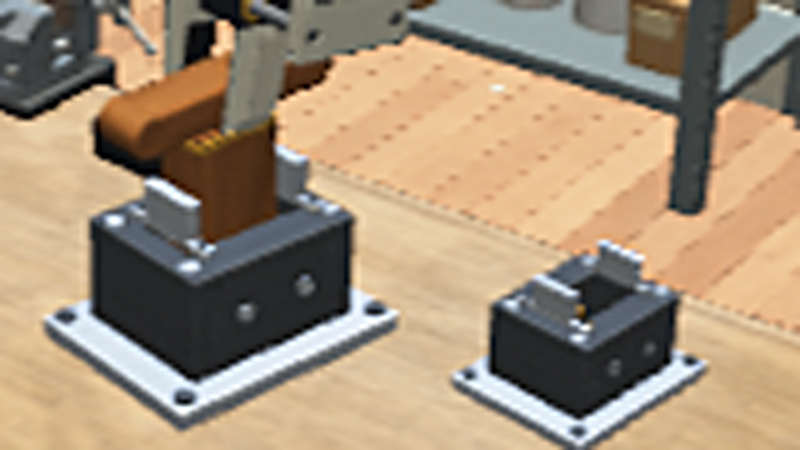

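```bash
python3 -m jog '[1,1,0,-1,0]'; python3 -m jog '[1,3,0,-0.4,0]';python3 -m jog '[1,3,0,-0.4,0]'
```

```text
time: 8.15
tool_pos: [443.1, -148.2, 157.9]
tcp_rot: [3.136, -0.127, 2.93]
contact_force: [3.9, -1.5, -24.2]
grip_width: 31.8
time: 8.25
tool_pos: [441.4, -147.8, 158.1]
tcp_rot: [3.136, -0.123, 2.93]
contact_force: [9.3, -4.0, -26.8]
grip_width: 31.3
time: 8.35
tool_pos: [440.3, -147.5, 158.0]
tcp_rot: [3.136, -0.118, 2.93]
contact_force: [11.3, -3.3, -25.1]
grip_width: 32.2
```

```bash
python3 -m jog '[1,3,0,1,0]'; python3 -m jog '[1,3.5,0,0.3,0]';python3 -m jog '[1,4,0,0.2,0]'
```

```text
time: 8.45
tool_pos: [439.9, -147.6, 157.6]
tcp_rot: [3.137, -0.111, 2.929]
contact_force: [11.8, -1.8, -6.5]
grip_width: 31.7
time: 8.55
tool_pos: [439.5, -147.5, 157.8]
tcp_rot: [3.137, -0.102, 2.928]
contact_force: [14.5, -2.3, -19.6]
grip_width: 31.8
time: 8.65
tool_pos: [439.1, -147.4, 158.1]
tcp_rot: [3.137, -0.093, 2.927]
contact_force: [17.4, -3.5, -24.7]
grip_width: 31.7
```

```bash
python3 -m jog '[1,-4,0,0.1,0]'; python3 -m jog '[1,-5,0,-0.6,0]';python3 -m jog '[1,-5,0,-0.6,0]';python3 -m jog '[1,-5,0,-0.6,0]'
```

```text
time: 8.75
tool_pos: [442.9, -148.1, 157.7]
tcp_rot: [3.137, -0.092, 2.927]
contact_force: [-2.3, -1.0, -3.7]
grip_width: 31.7
time: 8.85
tool_pos: [446.6, -148.8, 157.9]
tcp_rot: [3.137, -0.096, 2.928]
contact_force: [-5.8, -0.0, -5.5]
grip_width: 31.9
time: 8.95
tool_pos: [449.8, -149.3, 157.8]
tcp_rot: [3.136, -0.101, 2.928]
contact_force: [-7.0, -0.3, -6.8]
grip_width: 31.7
time: 9.05
tool_pos: [452.3, -149.8, 157.7]
tcp_rot: [3.136, -0.108, 2.928]
contact_force: [-9.6, -0.7, -3.8]
grip_width: 31.7
```

```bash
python3 -m jog '[1,-5,0,-1.4,0]'; python3 -m jog '[1,-5,0,-1.6,0]';python3 -m jog '[1,-5,0,-1.6,0]';python3 -m jog '[1,-5,0,-1.7,0]'
```

```text
time: 9.15
tool_pos: [454.1, -150.1, 157.9]
tcp_rot: [3.136, -0.117, 2.929]
contact_force: [-11.6, -0.3, -9.9]
grip_width: 31.7
time: 9.25
tool_pos: [455.4, -150.3, 157.8]
tcp_rot: [3.135, -0.128, 2.929]
contact_force: [-12.5, -0.2, -9.9]
grip_width: 31.9
time: 9.35
tool_pos: [456.6, -150.6, 157.6]
tcp_rot: [3.135, -0.139, 2.93]
contact_force: [-12.2, -0.3, -8.8]
grip_width: 31.7
time: 9.45
tool_pos: [457.8, -150.9, 157.5]
tcp_rot: [3.135, -0.15, 2.93]
contact_force: [-11.9, -0.6, -9.2]
grip_width: 31.8
```

```bash
python3 -m jog '[1,-5,0,-2.6,0]'; python3 -m jog '[1,-5,0,-2.4,0]';python3 -m jog '[1,-5,0,-2.4,0]';python3 -m jog '[1,-5,0,-2.5,0]'
```

```text
time: 9.55
tool_pos: [459.0, -151.2, 157.8]
tcp_rot: [3.134, -0.162, 2.931]
contact_force: [-12.8, -1.2, -16.4]
grip_width: 32.0
time: 9.65
tool_pos: [460.3, -151.5, 157.6]
tcp_rot: [3.134, -0.174, 2.932]
contact_force: [-10.6, -2.4, -14.5]
grip_width: 31.9
time: 9.75
tool_pos: [461.7, -151.8, 157.5]
tcp_rot: [3.134, -0.185, 2.932]
contact_force: [-11.3, -1.1, -13.4]
grip_width: 31.7
time: 9.85
tool_pos: [463.1, -152.2, 157.4]
tcp_rot: [3.133, -0.196, 2.932]
contact_force: [-11.9, -1.0, -13.3]
grip_width: 31.7
```

```bash
python3 -m jog '[1,-7,0,-3.4,0]'; python3 -m jog '[1,-7,0,-3.4,0]';python3 -m jog '[1,-7,0,-3.4,0]'
```

```text
time: 9.95
tool_pos: [465.7, -152.7, 157.4]
tcp_rot: [3.132, -0.211, 2.933]
contact_force: [-14.5, -0.5, -17.0]
grip_width: 32.1
time: 10.05
tool_pos: [467.3, -153.1, 157.3]
tcp_rot: [3.132, -0.228, 2.933]
contact_force: [-22.5, 0.5, -11.2]
grip_width: 31.9
time: 10.15
tool_pos: [468.1, -153.2, 157.2]
tcp_rot: [3.131, -0.247, 2.934]
contact_force: [-24.1, 0.6, -8.4]
grip_width: 31.8
```

```bash
python3 -m jog '[1,4,0,1,0]'; python3 -m jog '[1,5,0,0.8,0]';python3 -m jog '[1,5,0,0.8,0]';python3 -m jog '[1,5,0,0.8,0]'
```

```text
time: 10.25
tool_pos: [463.2, -152.6, 157.1]
tcp_rot: [3.132, -0.251, 2.934]
contact_force: [2.1, -2.0, 5.8]
grip_width: 32.0
time: 10.35
tool_pos: [459.4, -152.1, 158.1]
tcp_rot: [3.132, -0.247, 2.934]
contact_force: [3.4, -1.6, -6.7]
grip_width: 31.4
time: 10.45
tool_pos: [456.0, -151.5, 158.8]
tcp_rot: [3.133, -0.242, 2.934]
contact_force: [5.4, -1.9, -13.0]
grip_width: 32.1
time: 10.55
tool_pos: [453.0, -150.9, 159.3]
tcp_rot: [3.133, -0.235, 2.933]
contact_force: [8.3, -2.1, -13.2]
grip_width: 31.7
```

```bash
python3 -m jog '[1,5,0,0.8,0]'; python3 -m jog '[1,5,0,0.7,0]';python3 -m jog '[1,5,0,0.7,0]';python3 -m jog '[1,5,0,0.7,0]'
```

```text
time: 10.65
tool_pos: [450.4, -150.3, 159.6]
tcp_rot: [3.133, -0.228, 2.933]
contact_force: [9.5, -2.5, -16.1]
grip_width: 31.6
time: 10.75
tool_pos: [448.2, -149.8, 159.9]
tcp_rot: [3.133, -0.219, 2.933]
contact_force: [9.8, -2.4, -16.4]
grip_width: 31.8
time: 10.85
tool_pos: [446.1, -149.4, 160.1]
tcp_rot: [3.134, -0.211, 2.932]
contact_force: [11.3, -3.3, -17.0]
grip_width: 31.5
time: 10.95
tool_pos: [444.1, -148.9, 160.3]
tcp_rot: [3.134, -0.202, 2.932]
contact_force: [11.2, -2.3, -17.4]
grip_width: 31.4
```

```bash
python3 -m jog '[1,5,0,0.7,0]'; python3 -m jog '[1,5,0,0.6,0]';python3 -m jog '[1,5,0,0.5,0]';python3 -m jog '[1,5,0,0.5,0]'
```

```text
time: 11.05
tool_pos: [442.2, -148.5, 160.5]
tcp_rot: [3.134, -0.193, 2.932]
contact_force: [11.6, -2.9, -17.4]
grip_width: 31.5
time: 11.15
tool_pos: [440.4, -148.1, 160.7]
tcp_rot: [3.134, -0.183, 2.931]
contact_force: [12.1, -3.1, -19.4]
grip_width: 32.2
time: 11.25
tool_pos: [439.4, -147.9, 160.9]
tcp_rot: [3.135, -0.172, 2.93]
contact_force: [18.7, -2.8, -23.1]
grip_width: 32.0
time: 11.35
tool_pos: [438.9, -147.8, 161.0]
tcp_rot: [3.135, -0.16, 2.93]
contact_force: [19.0, -3.9, -21.6]
grip_width: 31.8
```

```bash
python3 -m jog '[1,5,0,1,0,1,5,0,0.9,0]'; python3 -m jog '[1,5,0,0.7,0,1,5,0,0.6,0]'; python3 -m jog '[1,5,0,0.6,0,1,5,0,0.5,0]'
```

```text
time: 11.55
tool_pos: [438.1, -147.7, 161.2]
tcp_rot: [3.135, -0.134, 2.928]
contact_force: [17.8, -3.1, -16.5]
grip_width: 31.4
time: 11.75
tool_pos: [437.1, -147.4, 161.7]
tcp_rot: [3.136, -0.11, 2.927]
contact_force: [18.3, -3.3, -20.8]
grip_width: 32.0
time: 11.95
tool_pos: [436.0, -147.2, 162.0]
tcp_rot: [3.137, -0.086, 2.926]
contact_force: [18.0, -3.1, -20.7]
grip_width: 31.7
```

```bash
python3 -m jog '[1,-4,0,-0.2,0]'; python3 -m jog '[1,-6,0,-1,0]';python3 -m jog '[1,-6,0,-1.2,0]';python3 -m jog '[1,-6,0,-1.6,0]';python3 -m jog '[1,-6,0,-1.9,0]'
```

```text
time: 12.05
tool_pos: [440.3, -147.8, 161.9]
tcp_rot: [3.136, -0.085, 2.926]
contact_force: [-1.3, -0.5, -4.4]
grip_width: 31.6
time: 12.15
tool_pos: [445.1, -148.5, 162.2]
tcp_rot: [3.136, -0.088, 2.926]
contact_force: [-5.3, -0.2, -7.2]
grip_width: 31.7
time: 12.25
tool_pos: [449.0, -149.1, 162.4]
tcp_rot: [3.135, -0.094, 2.927]
contact_force: [-6.6, 0.2, -8.7]
grip_width: 31.4
time: 12.35
tool_pos: [452.1, -149.7, 162.4]
tcp_rot: [3.135, -0.103, 2.927]
contact_force: [-10.3, -0.8, -10.8]
grip_width: 31.7
time: 12.45
tool_pos: [454.4, -150.1, 162.3]
tcp_rot: [3.134, -0.114, 2.928]
contact_force: [-11.1, -1.2, -10.6]
grip_width: 32.0
```

```bash
python3 -m jog '[1,-7,0,-2.5,0]';python3 -m jog '[1,-7,0,-3,0]';python3 -m jog '[1,-7,0,-3,0]';python3 -m jog '[1,-7,0,-3,0]'; python3 -m jog '[1,-7,0,-3.2,0]'
```

```text
time: 12.55
tool_pos: [457.3, -150.6, 162.3]
tcp_rot: [3.134, -0.127, 2.929]
contact_force: [-11.8, -0.8, -13.5]
grip_width: 32.0
time: 12.65
tool_pos: [459.9, -151.1, 162.4]
tcp_rot: [3.133, -0.14, 2.929]
contact_force: [-13.0, -0.9, -15.7]
grip_width: 31.3
time: 12.75
tool_pos: [462.3, -151.6, 162.2]
tcp_rot: [3.132, -0.155, 2.93]
contact_force: [-13.3, -1.2, -13.0]
grip_width: 31.9
time: 12.85
tool_pos: [464.6, -152.2, 162.1]
tcp_rot: [3.132, -0.169, 2.93]
contact_force: [-17.3, 0.1, -9.9]
grip_width: 32.1
time: 12.95
tool_pos: [465.4, -152.3, 162.0]
tcp_rot: [3.131, -0.189, 2.931]
contact_force: [-24.2, 0.5, -7.5]
grip_width: 31.8
```

```bash
python3 -m jog '[1,4,0,0.5,0]'; python3 -m jog '[1,5,0,0.6,0]';python3 -m jog '[1,5,0,0.6,0]';python3 -m jog '[1,5,0,0.6,0]';python3 -m jog '[1,5,0,0.6,0]'
```

```text
time: 13.05
tool_pos: [460.4, -151.7, 161.9]
tcp_rot: [3.132, -0.193, 2.931]
contact_force: [0.3, -2.2, 4.5]
grip_width: 31.6
time: 13.15
tool_pos: [456.3, -151.2, 162.7]
tcp_rot: [3.132, -0.19, 2.931]
contact_force: [3.4, -2.1, -5.0]
grip_width: 32.0
time: 13.25
tool_pos: [452.8, -150.5, 163.4]
tcp_rot: [3.133, -0.186, 2.93]
contact_force: [5.1, -1.2, -11.8]
grip_width: 32.0
time: 13.35
tool_pos: [449.6, -149.9, 163.8]
tcp_rot: [3.133, -0.18, 2.93]
contact_force: [8.9, -2.5, -14.3]
grip_width: 32.1
time: 13.45
tool_pos: [446.9, -149.3, 164.0]
tcp_rot: [3.133, -0.173, 2.93]
contact_force: [9.7, -3.1, -15.8]
grip_width: 31.8
```

```bash
python3 -m jog '[1,6,0,0.7,0]'; python3 -m jog '[1,6,0,0.6,0]';python3 -m jog '[1,6,0,0.5,0]';python3 -m jog '[1,6,0,0.5,0]';python3 -m jog '[1,5,0,0.4,0]'
```

```text
time: 13.55
tool_pos: [443.6, -148.6, 164.3]
tcp_rot: [3.133, -0.165, 2.929]
contact_force: [10.9, -3.1, -16.0]
grip_width: 31.6
time: 13.65
tool_pos: [440.5, -148.0, 164.6]
tcp_rot: [3.134, -0.156, 2.929]
contact_force: [11.2, -2.5, -17.0]
grip_width: 31.8
time: 13.75
tool_pos: [437.5, -147.4, 164.9]
tcp_rot: [3.134, -0.147, 2.928]
contact_force: [12.2, -3.4, -19.5]
grip_width: 31.8
time: 13.85
tool_pos: [435.8, -147.0, 165.1]
tcp_rot: [3.134, -0.135, 2.927]
contact_force: [22.5, -5.4, -26.8]
grip_width: 32.0
time: 13.95
tool_pos: [435.4, -147.0, 165.1]
tcp_rot: [3.134, -0.123, 2.927]
contact_force: [19.7, -4.5, -22.0]
grip_width: 31.9
```

```bash
python3 -m jog '[1,5,0,0.7,0,1,5,0,0.6,0]'; python3 -m jog '[1,5,0,0.6,0,1,5,0,0.6,0,1,5,0,0.5,0]'; python3 -m jog '[1,5,0,0.5,0,1,5,0,0.4,0,1,5,0,0.4,0]'
```

```text
time: 14.15
tool_pos: [434.5, -146.8, 165.4]
tcp_rot: [3.135, -0.098, 2.925]
contact_force: [17.4, -3.0, -19.3]
grip_width: 31.9
time: 14.45
tool_pos: [433.0, -146.5, 165.9]
tcp_rot: [3.136, -0.062, 2.923]
contact_force: [18.9, -3.2, -20.6]
grip_width: 31.8
time: 14.75
tool_pos: [431.5, -146.1, 166.3]
tcp_rot: [3.136, -0.027, 2.921]
contact_force: [19.5, -3.8, -20.1]
grip_width: 31.6
```

```bash
python3 -m jog '[1,5,0,0.5,0,1,5,0,0.3,0,1,5,0,0.3,0]'; python3 -m jog '[1,5,0,0.2,0,1,5,0,0.1,0,1,5,0,0.1,0]'; python3 -m jog '[1,5,0,0,0,1,5,0,-0.1,0,1,5,0,-0.1,0]'
```

```text
time: 15.05
tool_pos: [430.0, -145.8, 166.8]
tcp_rot: [3.137, 0.008, 2.919]
contact_force: [20.0, -4.3, -22.1]
grip_width: 31.9
time: 15.35
tool_pos: [428.4, -145.5, 167.3]
tcp_rot: [3.138, 0.042, 2.916]
contact_force: [20.8, -3.6, -24.1]
grip_width: 32.0
time: 15.65
tool_pos: [426.7, -145.1, 167.8]
tcp_rot: [3.138, 0.075, 2.914]
contact_force: [22.2, -4.8, -25.9]
grip_width: 31.9
```

```bash
python3 - <<'E'
from h import *
p,d,c=shot("scene","s2");im=p[165:275,240:400];cv2.imwrite("pics/s2c.png",cv2.resize(im[:,:,::-1],None,fx=5,fy=5,interpolation=cv2.INTER_CUBIC))
E
```

```text
(no output)
```

View pics/s2c.png

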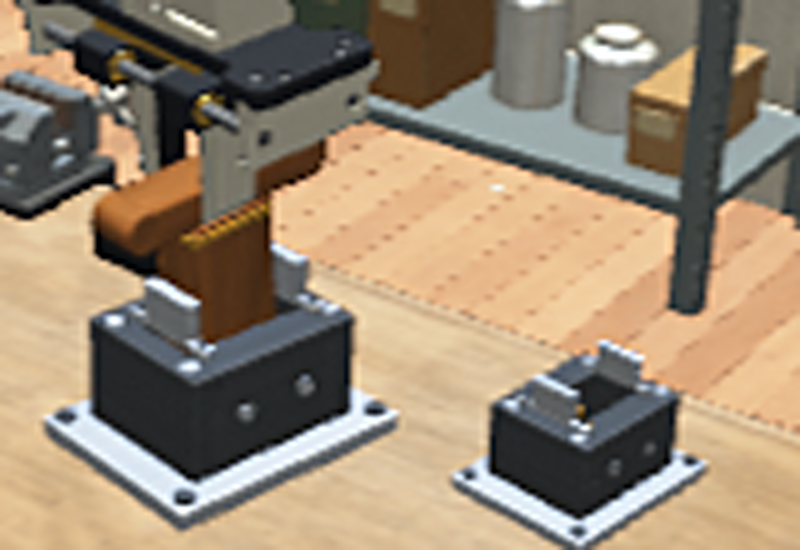

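```bash
python3 -m jog '[1,-4,0,0.6,0]'; python3 -m jog '[1,-6,0,0,0]';python3 -m jog '[1,-6,0,-0.1,0]';python3 -m jog '[1,-6,0,-0.3,0]';python3 -m jog '[1,-6,0,-0.5,0]'
```

```text
time: 15.8
tool_pos: [431.1, -145.8, 167.6]
tcp_rot: [3.138, 0.078, 2.914]
contact_force: [-0.8, 0.2, -0.1]
grip_width: 32.0
time: 15.9
tool_pos: [436.2, -146.6, 168.2]
tcp_rot: [3.137, 0.076, 2.914]
contact_force: [-5.0, -0.4, -1.5]
grip_width: 32.2
time: 16.0
tool_pos: [440.5, -147.2, 168.6]
tcp_rot: [3.137, 0.071, 2.915]
contact_force: [-7.6, -0.4, -2.2]
grip_width: 31.8
time: 16.1
tool_pos: [443.9, -147.7, 168.7]
tcp_rot: [3.136, 0.064, 2.916]
contact_force: [-9.8, -0.4, -3.5]
grip_width: 31.7
time: 16.2
tool_pos: [446.7, -148.1, 168.6]
tcp_rot: [3.136, 0.055, 2.916]
contact_force: [-11.1, -0.8, -2.3]
grip_width: 32.1
```

```bash
python3 -m jog '[1,-6,0,-1.6,0]';python3 -m jog '[1,-6,0,-1.6,0]';python3 -m jog '[1,-6,0,-1.8,0]';python3 -m jog '[1,-7,0,-2,0]'
```

```text
time: 16.3
tool_pos: [448.8, -148.4, 169.0]
tcp_rot: [3.135, 0.045, 2.917]
contact_force: [-11.1, -2.2, -11.9]
grip_width: 31.7
time: 16.4
tool_pos: [450.5, -148.6, 169.0]
tcp_rot: [3.135, 0.033, 2.918]
contact_force: [-11.2, -2.7, -9.1]
grip_width: 31.3
time: 16.5
tool_pos: [452.1, -149.0, 169.1]
tcp_rot: [3.134, 0.021, 2.919]
contact_force: [-11.2, -2.7, -8.8]
grip_width: 31.9
time: 16.6
tool_pos: [454.4, -149.5, 169.1]
tcp_rot: [3.134, 0.008, 2.92]
contact_force: [-11.2, -0.7, -10.6]
grip_width: 31.6
```

```bash
python3 -m jog '[1,-7,0,-2.8,0]';python3 -m jog '[1,-7,0,-2.8,0]';python3 -m jog '[1,-7,0,-3,0]';python3 -m jog '[1,-6,0,-3,0]'; python3 - <<'E'
from h import *
p,d,c=shot("scene","s3");im=p[165:275,240:400];cv2.imwrite("pics/s3c.png",cv2.resize(im[:,:,::-1],None,fx=5,fy=5,interpolation=cv2.INTER_CUBIC))
E
```

```text
time: 16.7
tool_pos: [456.3, -149.9, 169.4]
tcp_rot: [3.133, -0.006, 2.92]
contact_force: [-13.1, -2.2, -16.3]
grip_width: 32.0
time: 16.8
tool_pos: [457.2, -150.1, 169.4]
tcp_rot: [3.133, -0.023, 2.921]
contact_force: [-19.3, -1.6, -9.2]
grip_width: 31.7
time: 16.9
tool_pos: [457.8, -150.2, 169.4]
tcp_rot: [3.132, -0.041, 2.922]
contact_force: [-19.1, -1.4, -8.9]
grip_width: 31.8
time: 17.0
tool_pos: [458.1, -150.1, 169.6]
tcp_rot: [3.131, -0.057, 2.923]
contact_force: [-14.1, -1.4, -12.1]
grip_width: 31.8
```

View pics/s3c.png

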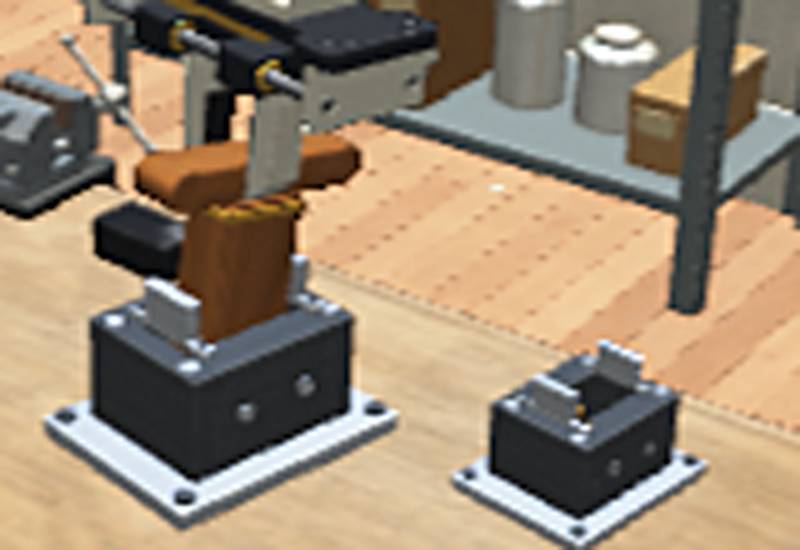

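```bash
python3 -m jog '[1,4,0,0.3,0]'; python3 -m jog '[1,5,0,-0.2,0]';python3 -m jog '[1,5,0,-0.3,0]';python3 -m jog '[1,5,0,-0.5,0]';python3 -m jog '[1,5,0,-0.5,0]'
```

```text
time: 17.15
tool_pos: [453.4, -149.4, 169.0]
tcp_rot: [3.131, -0.061, 2.923]
contact_force: [1.2, -2.1, 6.7]
grip_width: 31.7
time: 17.25
tool_pos: [449.2, -148.8, 169.9]
tcp_rot: [3.132, -0.059, 2.922]
contact_force: [2.9, -2.2, -7.9]
grip_width: 31.5
time: 17.35
tool_pos: [445.1, -148.0, 170.4]
tcp_rot: [3.132, -0.056, 2.922]
contact_force: [5.2, -3.0, -15.4]
grip_width: 31.6
time: 17.45
tool_pos: [441.3, -147.2, 170.7]
tcp_rot: [3.132, -0.052, 2.922]
contact_force: [8.3, -3.4, -21.2]
grip_width: 31.9
time: 17.55
tool_pos: [437.9, -146.5, 170.9]
tcp_rot: [3.132, -0.048, 2.921]
contact_force: [10.0, -4.1, -21.2]
grip_width: 31.5
```

```bash
python3 -m jog '[1,5,0,0,0]'; python3 -m jog '[1,5,0,0,0]';python3 -m jog '[1,5,0,0,0]';python3 -m jog '[1,5,0,-0.1,0]';python3 -m jog '[1,5,0,-0.1,0]'
```

```text
time: 17.65
tool_pos: [435.1, -146.0, 170.8]
tcp_rot: [3.133, -0.042, 2.921]
contact_force: [11.7, -3.3, -17.1]
grip_width: 31.8
time: 17.75
tool_pos: [432.6, -145.5, 170.9]
tcp_rot: [3.133, -0.035, 2.92]
contact_force: [11.6, -3.6, -17.8]
grip_width: 31.7
time: 17.85
tool_pos: [430.2, -145.0, 171.0]
tcp_rot: [3.133, -0.028, 2.919]
contact_force: [12.4, -4.4, -18.8]
grip_width: 31.6
time: 17.95
tool_pos: [428.4, -144.7, 171.1]
tcp_rot: [3.133, -0.019, 2.918]
contact_force: [19.2, -3.4, -25.7]
grip_width: 31.7
time: 18.05
tool_pos: [427.9, -144.6, 171.2]
tcp_rot: [3.133, -0.007, 2.917]
contact_force: [24.8, -4.1, -29.0]
grip_width: 31.4
```

```bash
python3 -m jog '[1,4,0,0.5,0]'; python3 -m jog '[1,4,0,0.1,0,1,4,0,0.1,0]';python3 -m jog '[1,4,0,0,0,1,4,0,0,0]'; python3 -m jog '[1,4,0,0,0,1,4,0,0,0]'
```

```text
time: 18.15
tool_pos: [427.9, -144.7, 171.0]
tcp_rot: [3.133, 0.003, 2.916]
contact_force: [14.6, -2.2, -13.7]
grip_width: 32.2
time: 18.35
tool_pos: [427.2, -144.5, 171.3]
tcp_rot: [3.134, 0.022, 2.914]
contact_force: [17.8, -3.6, -21.3]
grip_width: 31.6
time: 18.55
tool_pos: [426.4, -144.4, 171.5]
tcp_rot: [3.134, 0.04, 2.913]
contact_force: [17.7, -3.4, -21.5]
grip_width: 32.1
time: 18.75
tool_pos: [425.7, -144.3, 171.6]
tcp_rot: [3.134, 0.059, 2.911]
contact_force: [18.9, -2.6, -21.9]
grip_width: 31.6
```

```bash
python3 -m jog '[1,-4,0,0.2,0]'; python3 -m jog '[1,-6,0,-0.3,0]';python3 -m jog '[1,-6,0,-0.5,0]';python3 -m jog '[1,-6,0,-0.7,0]';python3 -m jog '[1,-6,0,-1,0]'
```

```text
time: 18.85
tool_pos: [429.9, -145.0, 171.6]
tcp_rot: [3.134, 0.06, 2.911]
contact_force: [-0.9, -0.2, -2.4]
grip_width: 31.4
time: 18.95
tool_pos: [435.1, -145.9, 172.3]
tcp_rot: [3.134, 0.058, 2.911]
contact_force: [-3.8, 0.3, -4.0]
grip_width: 31.9
time: 19.05
tool_pos: [439.4, -146.6, 172.7]
tcp_rot: [3.133, 0.053, 2.912]
contact_force: [-6.4, -0.8, -5.2]
grip_width: 31.6
time: 19.15
tool_pos: [442.9, -147.2, 172.9]
tcp_rot: [3.132, 0.046, 2.912]
contact_force: [-9.9, -0.7, -5.8]
grip_width: 31.8
time: 19.25
tool_pos: [445.8, -147.6, 173.0]
tcp_rot: [3.132, 0.037, 2.913]
contact_force: [-9.6, -0.5, -7.4]
grip_width: 32.0
```

```bash
python3 - <<'E'
from h import *
from plant import get_obs
o=get_obs()
p,d,c=shot("scene","s4");im=p[165:255,250:350];cv2.imwrite("pics/s4c.png",cv2.resize(im[:,:,::-1],None,fx=6,fy=6,interpolation=cv2.INTER_CUBIC))
f=192/np.tan(np.radians(c["fovy"])/2)
def pr(X):
    q=c["R"]@np.array(X)+c["t"];return ((q[0]/q[2]*f+c["cx"]-250)*6,(q[1]/q[2]*f+c["cy"]-165)*6)
print("TCP px",pr(o["tool_pos"]))
p2,d2,c2=shot("top","t4");W=cloud(p2,d2,c2)
hsv=cv2.cvtColor(p2,cv2.COLOR_RGB2HSV)
m=(hsv[...,0]<20)&(hsv[...,1]>150)&(W[...,2]>120)&(np.hypot(W[...,0]-447,W[...,1]+147)<90)
P=W[m];e=(P[:,:2]-[447,-147])@[.978,-.21]
for lo in range(-90,90,10):
    k=(e>lo)&(e<lo+10)
    if k.sum()>8:print(lo+5,k.sum(),np.percentile(P[k,2],[10,50,90]).round(1))
E
```

```text
TCP px (np.float64(202.5818135108624), np.float64(160.74183545244705))
-45 23 [168.2 169.2 171.4]
-35 79 [165.9 169.  171.2]
-25 37 [165.5 167.6 169.2]
```

View pics/s4c.png

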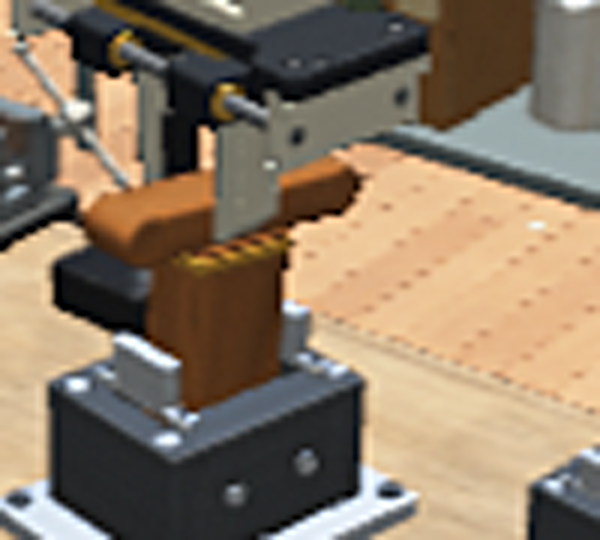

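```bash
python3 -m jog '[0.45,0,0,0,0,0.45,0,0,0,0]'; python3 -m jog '[0.45,0,0,7,0,0.45,0,0,7,0,0.45,0,0,2,0]'
```

```text
time: 19.55
tool_pos: [446.6, -147.5, 173.7]
tcp_rot: [3.131, 0.038, 2.912]
contact_force: [-0.0, -0.5, -0.1]
grip_width: 43.3
time: 19.85
tool_pos: [449.4, -147.9, 158.4]
tcp_rot: [3.131, 0.045, 2.912]
contact_force: [0.1, 0.1, -0.1]
grip_width: 50.4
```

```bash
python3 -m jog '[0.45,1,0,4,-0.8,1,0,0,0,0,1,0,0,0,0]'; python3 -m jog '[1,0,0,0,0,1,0,0,0,0]'; python3 - <<'E'
from h import *
p,d,c=shot("scene","s5");im=p[165:255,250:350];cv2.imwrite("pics/s5c.png",cv2.resize(im[:,:,::-1],None,fx=6,fy=6,interpolation=cv2.INTER_CUBIC))
E
```

```text
time: 20.15
tool_pos: [448.7, -147.6, 153.5]
tcp_rot: [3.132, 0.044, 2.927]
contact_force: [-0.3, -0.6, -0.6]
grip_width: 38.8
time: 20.35
tool_pos: [448.6, -148.1, 153.7]
tcp_rot: [3.133, 0.045, 2.927]
contact_force: [-0.0, -0.5, -1.3]
grip_width: 32.1
```

View pics/s5c.png

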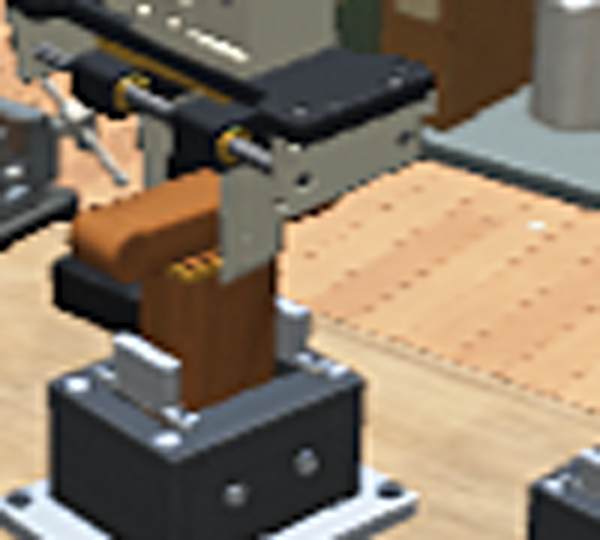

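```bash
python3 -m jog '[1,-4,0,-0.4,0]'; python3 -m jog '[1,-5,0,-0.4,0]';python3 -m jog '[1,-5,0,-0.8,0]';python3 -m jog '[1,-6,0,-1,0]'
```

```text
time: 20.5
tool_pos: [451.0, -148.7, 153.7]
tcp_rot: [3.133, 0.041, 2.927]
contact_force: [-6.4, -2.5, -2.8]
grip_width: 31.9
time: 20.6
tool_pos: [453.7, -149.5, 153.4]
tcp_rot: [3.133, 0.035, 2.928]
contact_force: [-9.2, -3.3, -1.2]
grip_width: 32.0
time: 20.7
tool_pos: [455.8, -150.2, 153.3]
tcp_rot: [3.133, 0.027, 2.928]
contact_force: [-10.5, -2.2, -3.0]
grip_width: 31.9
time: 20.8
tool_pos: [458.3, -150.8, 153.0]
tcp_rot: [3.133, 0.017, 2.929]
contact_force: [-12.4, -1.2, -2.9]
grip_width: 31.8
```

```bash
python3 -m jog '[1,-6,0,-2.4,0]';python3 -m jog '[1,-6,0,-2.4,0]';python3 -m jog '[1,-6,0,-2.5,0]';python3 -m jog '[1,-6,0,-2.6,0]'
```

```text
time: 20.9
tool_pos: [459.7, -151.2, 153.2]
tcp_rot: [3.133, 0.004, 2.931]
contact_force: [-12.6, -2.2, -11.8]
grip_width: 31.8
time: 21.0
tool_pos: [461.0, -151.4, 153.1]
tcp_rot: [3.132, -0.009, 2.932]
contact_force: [-13.0, -1.7, -8.5]
grip_width: 32.0
time: 21.1
tool_pos: [462.4, -151.8, 153.0]
tcp_rot: [3.132, -0.023, 2.933]
contact_force: [-12.7, -3.5, -7.5]
grip_width: 32.0
time: 21.2
tool_pos: [463.9, -152.2, 153.0]
tcp_rot: [3.131, -0.036, 2.934]
contact_force: [-12.4, -2.5, -8.8]
grip_width: 31.7
```

```bash
python3 -m jog '[1,-7,0,-3.6,0]';python3 -m jog '[1,-7,0,-3.6,0]';python3 -m jog '[1,-7,0,-3.8,0]';python3 -m jog '[1,-6,0,-3.6,0]'
```

```text
time: 21.3
tool_pos: [465.3, -152.5, 153.2]
tcp_rot: [3.13, -0.052, 2.935]
contact_force: [-18.2, -2.7, -15.2]
grip_width: 32.1
time: 21.4
tool_pos: [466.0, -152.6, 153.1]
tcp_rot: [3.129, -0.07, 2.936]
contact_force: [-20.6, -0.9, -8.7]
grip_width: 31.7
time: 21.5
tool_pos: [466.4, -152.8, 153.2]
tcp_rot: [3.128, -0.09, 2.938]
contact_force: [-20.4, -0.9, -9.3]
grip_width: 32.0
time: 21.6
tool_pos: [466.7, -152.9, 153.3]
tcp_rot: [3.128, -0.107, 2.939]
contact_force: [-16.8, -1.8, -8.7]
grip_width: 31.7
```

Stop reached at +x. Now back toward −x.

```bash
python3 -m jog '[1,4,0,0.2,0]'; python3 -m jog '[1,5,0,0,0]';python3 -m jog '[1,5,0,0.1,0]';python3 -m jog '[1,5,0,0.1,0]';python3 -m jog '[1,5,0,0.1,0]'
```

```text
time: 21.7
tool_pos: [462.3, -152.8, 152.9]
tcp_rot: [3.129, -0.109, 2.939]
contact_force: [1.6, -3.9, 11.2]
grip_width: 31.8
time: 21.8
tool_pos: [458.8, -152.5, 153.8]
tcp_rot: [3.13, -0.106, 2.938]
contact_force: [3.7, -1.5, -0.5]
grip_width: 31.4
time: 21.9
tool_pos: [455.4, -151.9, 154.5]
tcp_rot: [3.13, -0.101, 2.938]
contact_force: [6.1, -1.2, -6.8]
grip_width: 31.6
time: 22.0
tool_pos: [452.2, -151.1, 154.9]
tcp_rot: [3.13, -0.097, 2.938]
contact_force: [7.3, -2.3, -9.6]
grip_width: 31.9
time: 22.1
tool_pos: [449.4, -150.5, 155.2]
tcp_rot: [3.13, -0.091, 2.937]
contact_force: [9.8, -1.9, -10.4]
grip_width: 31.9
```

```bash
python3 -m jog '[1,6,0,-0.2,0]'; python3 -m jog '[1,6,0,-0.3,0]';python3 -m jog '[1,6,0,-0.3,0]';python3 -m jog '[1,6,0,-0.3,0]';python3 -m jog '[1,6,0,-0.3,0]'
```

```text
time: 22.2
tool_pos: [445.9, -149.8, 155.7]
tcp_rot: [3.13, -0.084, 2.937]
contact_force: [10.4, -2.6, -13.6]
grip_width: 32.0
time: 22.3
tool_pos: [442.5, -149.1, 156.1]
tcp_rot: [3.13, -0.078, 2.936]
contact_force: [12.0, -2.9, -14.5]
grip_width: 32.1
time: 22.4
tool_pos: [439.2, -148.4, 156.4]
tcp_rot: [3.13, -0.071, 2.935]
contact_force: [12.6, -3.1, -15.6]
grip_width: 31.8
time: 22.5
tool_pos: [437.4, -148.1, 156.7]
tcp_rot: [3.13, -0.06, 2.934]
contact_force: [26.4, -5.1, -26.4]
grip_width: 31.7
time: 22.6
tool_pos: [436.6, -148.0, 156.9]
tcp_rot: [3.13, -0.047, 2.933]
contact_force: [25.3, -4.4, -24.3]
grip_width: 31.8
```

```bash
python3 -m jog '[1,4,0,0.7,0]'; python3 -m jog '[1,4,0,0.4,0,1,4,0,0.3,0]';python3 -m jog '[1,4,0,0.3,0,1,4,0,0.3,0]'; python3 -m jog '[1,4,0,0.2,0,1,4,0,0.2,0]'
```

```text
time: 22.7
tool_pos: [436.6, -148.0, 156.8]
tcp_rot: [3.13, -0.037, 2.932]
contact_force: [12.1, -1.9, -1.2]
grip_width: 32.1
time: 22.9
tool_pos: [436.0, -147.8, 157.0]
tcp_rot: [3.131, -0.019, 2.93]
contact_force: [16.7, -3.2, -13.8]
grip_width: 32.0
time: 23.1
tool_pos: [435.5, -147.7, 157.2]
tcp_rot: [3.131, -0.001, 2.929]
contact_force: [16.7, -3.3, -11.1]
grip_width: 32.1
time: 23.3
tool_pos: [435.0, -147.6, 157.3]
tcp_rot: [3.131, 0.017, 2.927]
contact_force: [17.1, -2.7, -12.6]
grip_width: 31.9
```

```bash
python3 -m jog '[1,-4,0,0,0]'; python3 -m jog '[1,-6,0,-0.6,0]';python3 -m jog '[1,-6,0,-0.8,0]';python3 -m jog '[1,-6,0,-1.1,0]';python3 -m jog '[1,-6,0,-1.5,0]'
```

```text
time: 23.4
tool_pos: [438.7, -148.0, 157.2]
tcp_rot: [3.131, 0.017, 2.927]
contact_force: [-2.1, -0.6, -0.3]
grip_width: 31.9
time: 23.5
tool_pos: [443.3, -148.8, 157.4]
tcp_rot: [3.13, 0.012, 2.928]
contact_force: [-5.2, -1.3, -1.0]
grip_width: 32.1
time: 23.6
tool_pos: [447.1, -149.5, 157.6]
tcp_rot: [3.13, 0.006, 2.928]
contact_force: [-8.1, -2.1, -2.5]
grip_width: 31.7
time: 23.7
tool_pos: [450.2, -150.0, 157.5]
tcp_rot: [3.13, -0.003, 2.929]
contact_force: [-9.5, -1.7, -3.2]
grip_width: 31.6
time: 23.8
tool_pos: [452.5, -150.5, 157.4]
tcp_rot: [3.129, -0.013, 2.93]
contact_force: [-11.7, -2.8, -5.9]
grip_width: 31.7
```

```bash
python3 -m jog '[1,-6,0,-2.6,0]';python3 -m jog '[1,-7,0,-3,0]';python3 -m jog '[1,-7,0,-3.2,0]';python3 -m jog '[1,-7,0,-3.4,0]';python3 -m jog '[1,-7,0,-3.4,0]'
```

```text
time: 23.9
tool_pos: [454.0, -150.7, 157.7]
tcp_rot: [3.128, -0.026, 2.931]
contact_force: [-12.3, -2.6, -13.0]
grip_width: 31.6
time: 24.0
tool_pos: [455.9, -151.1, 157.7]
tcp_rot: [3.128, -0.041, 2.932]
contact_force: [-12.8, -2.0, -12.8]
grip_width: 32.0
time: 24.1
tool_pos: [457.8, -151.5, 157.7]
tcp_rot: [3.127, -0.057, 2.933]
contact_force: [-12.9, -2.7, -12.6]
grip_width: 31.5
time: 24.2
tool_pos: [459.6, -152.0, 157.6]
tcp_rot: [3.126, -0.072, 2.934]
contact_force: [-13.3, -2.4, -13.9]
grip_width: 32.2
time: 24.3
tool_pos: [461.5, -152.6, 157.5]
tcp_rot: [3.126, -0.088, 2.935]
contact_force: [-13.2, -3.2, -12.9]
grip_width: 31.5
```

```bash
python3 -m jog '[1,-7,0,-3.8,0]';python3 -m jog '[1,-7,0,-3.8,0]';python3 -m jog '[1,5,0,0.3,0]'; python3 -m jog '[1,5,0,-0.3,0]';python3 -m jog '[1,5,0,-0.1,0]'
```

```text
time: 24.4
tool_pos: [463.3, -153.0, 157.5]
tcp_rot: [3.125, -0.104, 2.936]
contact_force: [-15.3, -1.3, -13.4]
grip_width: 32.0
time: 24.5
tool_pos: [464.1, -153.2, 157.4]
tcp_rot: [3.124, -0.123, 2.937]
contact_force: [-21.2, -0.9, -7.8]
grip_width: 32.1
time: 24.6
tool_pos: [458.7, -152.7, 157.0]
tcp_rot: [3.125, -0.126, 2.937]
contact_force: [3.8, -3.4, 10.5]
grip_width: 31.9
time: 24.7
tool_pos: [455.1, -152.2, 158.1]
tcp_rot: [3.125, -0.123, 2.937]
contact_force: [4.7, -1.3, -6.1]
grip_width: 32.0
time: 24.8
tool_pos: [451.6, -151.5, 158.7]
tcp_rot: [3.125, -0.119, 2.936]
contact_force: [6.3, -1.5, -12.1]
grip_width: 31.8
```

```bash
python3 -m jog '[1,6,0,0.1,0]'; python3 -m jog '[1,6,0,0.1,0]';python3 -m jog '[1,6,0,0.1,0]';python3 -m jog '[1,6,0,0.1,0]';python3 -m jog '[1,6,0,0.2,0]'; python3 - <<'E'
from h import *
p,d,c=shot("scene","s6");im=p[165:255,250:350];cv2.imwrite("pics/s6c.png",cv2.resize(im[:,:,::-1],None,fx=6,fy=6,interpolation=cv2.INTER_CUBIC))
E
```

```text
time: 24.9
tool_pos: [447.7, -150.7, 159.1]
tcp_rot: [3.125, -0.114, 2.936]
contact_force: [9.3, -2.6, -13.6]
grip_width: 31.9
time: 25.0
tool_pos: [444.2, -149.9, 159.4]
tcp_rot: [3.126, -0.107, 2.935]
contact_force: [10.9, -2.3, -14.2]
grip_width: 31.8
time: 25.1
tool_pos: [441.0, -149.3, 159.7]
tcp_rot: [3.126, -0.1, 2.935]
contact_force: [11.7, -3.5, -15.2]
grip_width: 32.0
time: 25.2
tool_pos: [438.0, -148.6, 159.9]
tcp_rot: [3.126, -0.092, 2.934]
contact_force: [12.4, -2.2, -15.8]
grip_width: 31.8
time: 25.3
tool_pos: [435.0, -148.0, 160.0]
tcp_rot: [3.126, -0.084, 2.933]
contact_force: [12.9, -2.9, -14.8]
grip_width: 31.8
```

View pics/s6c.png

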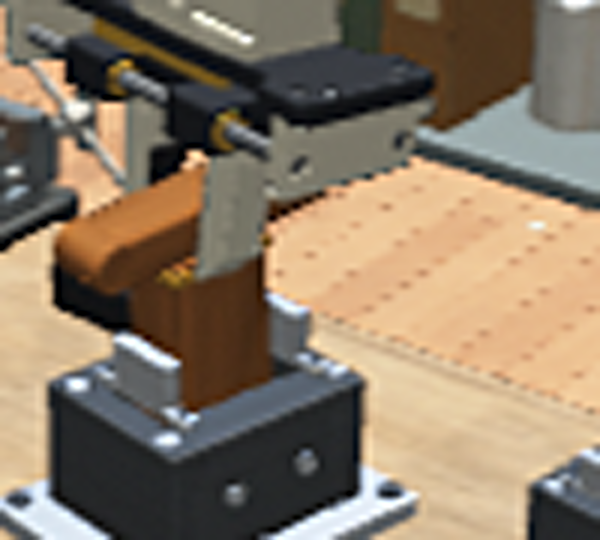

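```bash
python3 -m jog '[1,6,0,0.3,0]'; python3 -m jog '[1,5,0,0.4,0]';python3 -m jog '[1,4,0,0.5,0,1,4,0,0.4,0]';python3 -m jog '[1,4,0,0.3,0,1,4,0,0.3,0,1,4,0,0.3,0,1,4,0,0.2,0]'; python3 -m jog '[1,4,0,0.3,0,1,4,0,0.2,0,1,4,0,0.2,0,1,4,0,0.2,0]'
```

```text
time: 25.45
tool_pos: [433.9, -147.9, 160.2]
tcp_rot: [3.126, -0.071, 2.932]
contact_force: [26.1, -3.6, -23.0]
grip_width: 31.6
time: 25.55
tool_pos: [433.6, -147.8, 160.4]
tcp_rot: [3.127, -0.059, 2.931]
contact_force: [18.5, -3.8, -14.1]
grip_width: 31.7
time: 25.75
tool_pos: [433.1, -147.6, 160.5]
tcp_rot: [3.127, -0.04, 2.929]
contact_force: [16.3, -2.3, -12.7]
grip_width: 32.1
time: 26.15
tool_pos: [432.0, -147.4, 160.9]
tcp_rot: [3.128, -0.004, 2.927]
contact_force: [16.4, -3.1, -15.8]
grip_width: 31.9
time: 26.55
tool_pos: [430.9, -147.1, 161.2]
tcp_rot: [3.128, 0.032, 2.924]
contact_force: [17.5, -2.5, -14.9]
grip_width: 32.0
```

```bash
python3 -m jog '[1,-4,0,0.1,0]'; python3 -m jog '[1,-6,0,-0.5,0]';python3 -m jog '[1,-6,0,-0.9,0]';python3 -m jog '[1,-6,0,-1.3,0]';python3 -m jog '[1,-6,0,-1.8,0]'
```

```text
time: 26.65
tool_pos: [434.9, -147.6, 161.1]
tcp_rot: [3.128, 0.033, 2.924]
contact_force: [-1.7, -1.0, -0.7]
grip_width: 31.4
time: 26.75
tool_pos: [439.8, -148.4, 161.5]
tcp_rot: [3.127, 0.029, 2.924]
contact_force: [-4.5, -0.9, -2.2]
grip_width: 32.0
time: 26.85
tool_pos: [443.8, -149.1, 161.9]
tcp_rot: [3.127, 0.024, 2.925]
contact_force: [-7.7, -1.3, -6.1]
grip_width: 31.8
time: 26.95
tool_pos: [447.0, -149.6, 162.1]
tcp_rot: [3.127, 0.015, 2.926]
contact_force: [-10.3, -1.5, -7.8]
grip_width: 31.8
time: 27.05
tool_pos: [449.3, -150.0, 162.1]
tcp_rot: [3.126, 0.004, 2.927]
contact_force: [-10.9, -1.5, -10.5]
grip_width: 31.8
```

```bash
python3 -m jog '[1,-7,0,-3,0]';python3 -m jog '[1,-7,0,-3.2,0]';python3 -m jog '[1,-7,0,-3.3,0]';python3 -m jog '[1,-7,0,-3.4,0]';python3 -m jog '[1,-7,0,-3.6,0]'
```

```text
time: 27.15
tool_pos: [451.5, -150.4, 162.4]
tcp_rot: [3.125, -0.009, 2.928]
contact_force: [-11.7, -3.6, -17.2]
grip_width: 31.9
time: 27.25
tool_pos: [453.3, -150.8, 162.5]
tcp_rot: [3.124, -0.025, 2.929]
contact_force: [-12.0, -3.1, -16.4]
grip_width: 31.8
time: 27.35
tool_pos: [455.2, -151.2, 162.4]
tcp_rot: [3.124, -0.04, 2.93]
contact_force: [-11.1, -2.9, -15.4]
grip_width: 31.8
time: 27.45
tool_pos: [457.1, -151.8, 162.4]
tcp_rot: [3.123, -0.056, 2.93]
contact_force: [-12.1, -2.8, -14.9]
grip_width: 32.2
time: 27.55
tool_pos: [459.1, -152.3, 162.5]
tcp_rot: [3.122, -0.071, 2.931]
contact_force: [-12.1, -3.0, -15.3]
grip_width: 32.0
```

```bash
python3 -m jog '[1,-7,0,-4,0]';python3 -m jog '[1,-6,0,-3.5,0]';python3 -m jog '[1,4,0,0.2,0]'; python3 -m jog '[1,5,0,-0.5,0]';python3 -m jog '[1,5,0,-0.3,0]';python3 -m jog '[1,5,0,-0.2,0]'
```

```text
time: 27.65
tool_pos: [460.4, -152.6, 162.6]
tcp_rot: [3.121, -0.089, 2.932]
contact_force: [-18.1, -1.4, -15.7]
grip_width: 31.9
time: 27.75
tool_pos: [460.9, -152.7, 162.5]
tcp_rot: [3.12, -0.106, 2.933]
contact_force: [-15.7, -0.8, -9.5]
grip_width: 31.8
time: 27.85
tool_pos: [456.5, -152.4, 162.1]
tcp_rot: [3.121, -0.109, 2.933]
contact_force: [2.2, -3.5, 7.2]
grip_width: 31.9
time: 27.95
tool_pos: [452.5, -151.9, 163.1]
tcp_rot: [3.122, -0.106, 2.933]
contact_force: [3.8, -1.5, -8.4]
grip_width: 31.7
time: 28.05
tool_pos: [448.7, -151.1, 163.7]
tcp_rot: [3.122, -0.103, 2.932]
contact_force: [6.3, -2.8, -15.1]
grip_width: 32.3
time: 28.15
tool_pos: [445.3, -150.4, 164.0]
tcp_rot: [3.122, -0.099, 2.932]
contact_force: [8.1, -3.2, -16.6]
grip_width: 31.8
```

```bash
python3 - <<'E'
from h import *
p,d,c=shot("scene","s7");im=p[165:255,250:350];cv2.imwrite("pics/s7c.png",cv2.resize(im[:,:,::-1],None,fx=6,fy=6,interpolation=cv2.INTER_CUBIC))
p2,d2,c2=shot("top","t7");W=cloud(p2,d2,c2)
hsv=cv2.cvtColor(p2,cv2.COLOR_RGB2HSV)
m=(hsv[...,0]<20)&(hsv[...,1]>150)&(W[...,2]>120)&(np.hypot(W[...,0]-447,W[...,1]+147)<90)
P=W[m];e=(P[:,:2]-[447,-147])@[.978,-.21]
for lo in range(-90,90,10):
    k=(e>lo)&(e<lo+10)
    if k.sum()>8:print(lo+5,k.sum(),np.percentile(P[k,2],[10,50,90]).round(1))
E
```

```text
(no output)
```

View pics/s7c.png

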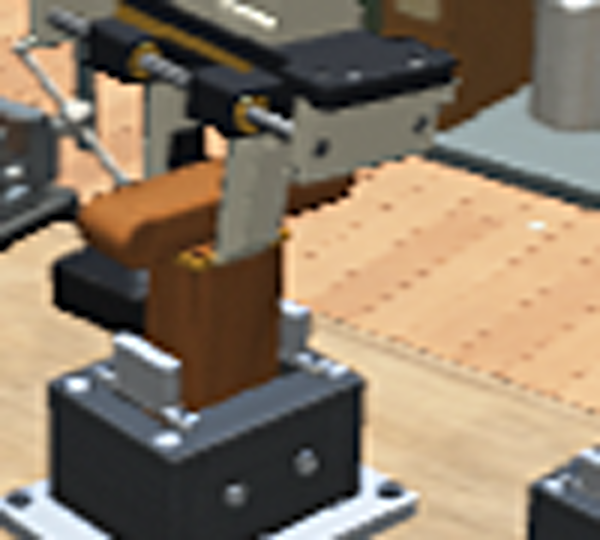

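```bash
cat > ht.py <<'E'
from h import *
def ht(tag):
    p,d,c=pickle.load(open(tag+".pkl","rb"));W=cloud(p,d,c);hsv=cv2.cvtColor(p,cv2.COLOR_RGB2HSV)
    q=W[...,:2]-[447,-147];e=q@[.978,-.21];y=q@[.21,.978]
    m=(hsv[...,0]<20)&(hsv[...,1]>130)&(hsv[...,2]>60)&(W[...,2]>75)&(W[...,2]<200)&(abs(e)<95)&(abs(y)<25)
    # top face slopes: normal up = points with y well inside
    mi=m&(abs(y)<12)&(W[...,2]>140)
    E_,Z=e[mi],W[...,2][mi]
    out=[]
    for s in range(6):
        A=np.c_[E_,np.ones(len(E_))];k=np.linalg.lstsq(A,Z,rcond=None)[0];r=Z-A@k
        g=abs(r)<max(2.5,2*np.median(abs(r)));E_,Z=E_[g],Z[g]
    # shank end faces : front face e vs z below head
    print(tag,len(Z),"slope %.3f z(0) %.1f  E range %.0f..%.0f"%(k[0],k[1],E_.min(),E_.max()), "all emin %.1f emax %.1f"%tuple(np.percentile(e[m&(W[...,2]>125)],[1,99])))
if __name__=="__main__":
    import sys
    for t in sys.argv[1:]:ht(t)
E
python3 ht.py scene0 s1 s2 s3 s4 s5 s6 s7
```

```text
scene0 156 slope 0.010 z(0) 154.5  E range -62..56 all emin -66.1 emax 55.6
s1 110 slope 0.069 z(0) 157.1  E range -69..10 all emin -70.9 emax 50.4
s2 90 slope 0.112 z(0) 164.0  E range -72..-13 all emin -74.5 emax 45.7
s3 82 slope -0.151 z(0) 164.5  E range -45..73 all emin -46.9 emax 73.1
s4 80 slope -0.064 z(0) 164.7  E range -52..48 all emin -56.2 emax 65.6
s5 95 slope 0.007 z(0) 163.9  E range -62..10 all emin -64.3 emax 11.6
s6 106 slope 0.103 z(0) 168.9  E range -73..2 all emin -74.1 emax 20.7
s7 84 slope 0.006 z(0) 169.7  E range -59..5 all emin -61.1 emax 55.6
```

```bash
python3 -m jog '[1,6,0,-0.1,0]'; python3 -m jog '[1,6,0,-0.1,0]';python3 -m jog '[1,6,0,-0.1,0]';python3 -m jog '[1,6,0,-0.1,0]';python3 -m jog '[1,6,0,0,0]'
```

```text
time: 28.35
tool_pos: [441.5, -149.6, 164.3]
tcp_rot: [3.122, -0.093, 2.931]
contact_force: [11.6, -3.8, -17.3]
grip_width: 31.6
time: 28.45
tool_pos: [438.1, -148.9, 164.6]
tcp_rot: [3.122, -0.086, 2.93]
contact_force: [11.7, -4.0, -17.0]
grip_width: 32.0
time: 28.55
tool_pos: [434.9, -148.2, 165.0]
tcp_rot: [3.122, -0.078, 2.93]
contact_force: [11.8, -3.1, -20.0]
grip_width: 32.1
time: 28.65
tool_pos: [431.6, -147.5, 165.4]
tcp_rot: [3.122, -0.071, 2.929]
contact_force: [4.1, -0.9, 4.8]
grip_width: 31.9
time: 28.75
tool_pos: [429.4, -147.1, 166.3]
tcp_rot: [3.123, -0.061, 2.928]
contact_force: [20.3, -5.0, -19.5]
grip_width: 31.9
```

```bash
python3 -m jog '[1,-4,0,-1,0]'; python3 -m jog '[1,-4,0,-1.5,0]';python3 -m jog '[1,-4,0,-1.5,0]'
```

```text
time: 28.85
tool_pos: [432.2, -147.5, 167.0]
tcp_rot: [3.123, -0.063, 2.929]
contact_force: [-6.5, -1.4, -5.3]
grip_width: 32.0
time: 28.95
tool_pos: [433.9, -147.7, 167.5]
tcp_rot: [3.122, -0.069, 2.929]
contact_force: [-7.3, -2.6, -11.0]
grip_width: 31.9
time: 29.05
tool_pos: [435.0, -147.9, 167.6]
tcp_rot: [3.122, -0.077, 2.93]
contact_force: [-7.2, -4.3, -10.5]
grip_width: 31.7
```

```bash
python3 -m jog '[1,-6,0,-2.5,0]'; python3 -m jog '[1,-6,0,-2.5,0]';python3 -m jog '[1,-6,0,-2.5,0]';python3 -m jog '[1,-6,0,-2.5,0]'
```

```text
time: 29.15
tool_pos: [437.5, -148.3, 167.9]
tcp_rot: [3.121, -0.087, 2.93]
contact_force: [-9.0, -2.8, -14.3]
grip_width: 31.7
time: 29.25
tool_pos: [439.7, -148.7, 168.0]
tcp_rot: [3.121, -0.099, 2.931]
contact_force: [-9.5, -2.4, -12.8]
grip_width: 31.6
time: 29.35
tool_pos: [441.6, -149.1, 168.0]
tcp_rot: [3.12, -0.111, 2.932]
contact_force: [-11.0, -1.9, -10.6]
grip_width: 32.1
time: 29.45
tool_pos: [445.2, -150.1, 169.2]
tcp_rot: [3.12, -0.118, 2.932]
contact_force: [-3.7, -3.1, -2.0]
grip_width: 31.9
```

```bash
python3 -m jog '[1,0,0,-3,0]'; python3 -m jog '[1,0,0,-3,0]';python3 -m jog '[1,0,0,-3,0]'; python3 - <<'E'
from h import *
p,d,c=shot("scene","s8");im=p[165:255,250:350];cv2.imwrite("pics/s8c.png",cv2.resize(im[:,:,::-1],None,fx=6,fy=6,interpolation=cv2.INTER_CUBIC))
from ht import ht;ht("s8")
E
```

```text
time: 29.55
tool_pos: [445.4, -150.1, 172.0]
tcp_rot: [3.12, -0.12, 2.931]
contact_force: [0.8, 0.2, -2.9]
grip_width: 32.3
time: 29.65
tool_pos: [445.8, -149.9, 175.4]
tcp_rot: [3.119, -0.12, 2.931]
contact_force: [0.8, 0.3, -2.3]
grip_width: 32.0
time: 29.75
tool_pos: [446.5, -149.7, 179.0]
tcp_rot: [3.118, -0.118, 2.931]
contact_force: [0.2, 0.1, -1.8]
grip_width: 31.4
s8 85 slope 0.019 z(0) 184.2  E range -58..11 all emin -59.1 emax 61.0
```

View pics/s8c.png

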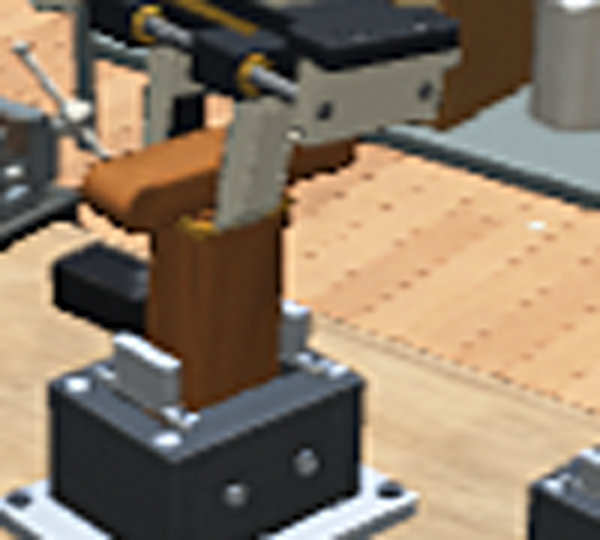

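```bash
python3 -m jog '[1,1.4,0,-12,0,1,1.8,0,-15,0]'; python3 -m jog '[1,2.4,0,-20,0,1,2.4,0,-20,0,1,1,0,-8,0]'; python3 - <<'E'
from h import *
from plant import get_obs
print(get_obs()["tcp_rot"],get_obs()["tool_pos"])
p,d,c=shot("scene","s9")
from ht import ht;ht("s9")
# tray
p,d,c=pickle.load(open("top0.pkl","rb"));W=cloud(p,d,c)
g=p.max(2);m=(g<85)&(abs(W[...,2])<25)&(W[...,0]<600)&(W[...,0]>280)&(W[...,1]>130)&(W[...,1]<330)
m=big(m);P=W[m];
m2=cv2.morphologyEx(m.astype(np.uint8),cv2.MORPH_CLOSE,np.ones((9,9)));m2=cv2.morphologyEx(m2,cv2.MORPH_OPEN,np.ones((9,9)))
P=W[(m2>0)&(abs(W[...,2])<25)];print(rect(P[:,:2]))
hsv=cv2.cvtColor(p,cv2.COLOR_RGB2HSV);m=(hsv[...,0]<28)&(hsv[...,1]>170)&(abs(W[...,0]-522)<40)&(abs(W[...,1]-212)<40)&(W[...,2]>10)
P=W[big(m)];print(rect(P[:,:2]),P.mean(0))
E
```

```text
time: 30.0
tool_pos: [446.2, -149.5, 206.8]
tcp_rot: [3.117, -0.119, 2.931]
contact_force: [-0.1, -0.6, -1.4]
grip_width: 32.2
time: 30.3
tool_pos: [446.4, -149.9, 258.7]
tcp_rot: [3.116, -0.115, 2.932]
contact_force: [-0.0, 0.7, -1.6]
grip_width: 31.9
[ 3.11574057 -0.11528515  2.93190631] [ 446.39352684 -149.89275588  258.65423969]
s9 99 slope 8.786 z(0) 356.6  E range -24..-18 all emin -24.1 emax 22.0
(array([445.3, 232.3]), array([125.7, 224.8]), 87.49)
(array([515.6, 204.2]), array([20.5, 40.2]), 49.5) [513.2077172  202.47611176  21.29858291]
```

View pics/s9.png

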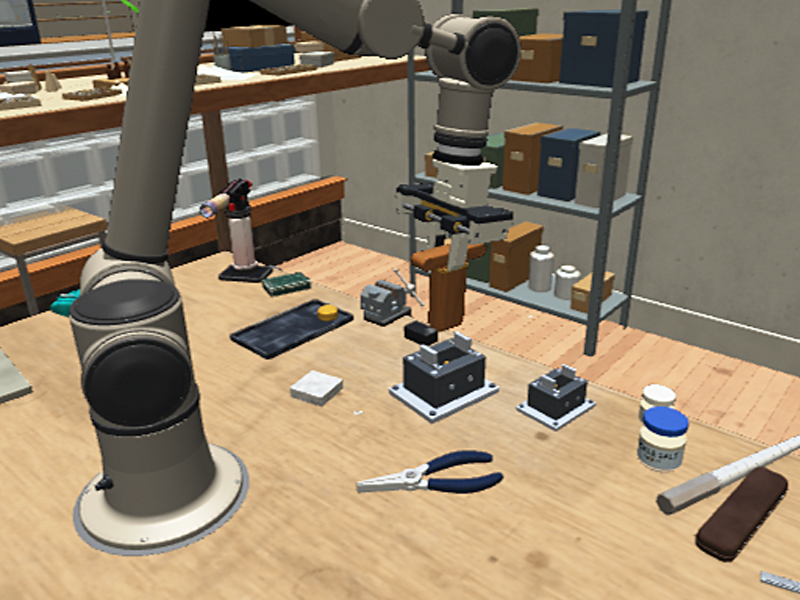

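```bash
python3 -m jog '[1,4,12,0.6,0,1,8,25,1.4,0,1,11,35,2,0,1,11,35,2,0,1,11,35,2,0]'; python3 -m jog '[1,11,35,2,0,1,11,35,2,0,1,11,35,2,0,1,11,35,2,0,1,11,35,2,0]'
```

```text
time: 30.85
tool_pos: [429.9, 3.2, 256.0]
tcp_rot: [3.115, -0.119, 2.924]
contact_force: [0.1, -0.5, -2.0]
grip_width: 31.7
time: 31.35
tool_pos: [406.5, 197.1, 252.8]
tcp_rot: [3.115, -0.128, 2.924]
contact_force: [1.3, -0.0, -2.5]
grip_width: 31.9
```

```bash
python3 -m jog '[1,3,20,1,0,1,1.5,14,1,0,1,0,0,0,0]'; python3 - <<'E'
from h import *
from plant import get_obs
print(get_obs()["tcp_rot"],get_obs()["tool_pos"])
p,d,c=shot("scene","s10");W=cloud(p,d,c);hsv=cv2.cvtColor(p,cv2.COLOR_RGB2HSV)
im=p[100:230,130:260];cv2.imwrite("pics/s10c.png",cv2.resize(im[:,:,::-1],None,fx=4.5,fy=4.5,interpolation=cv2.INTER_CUBIC))
m=(hsv[...,0]<20)&(hsv[...,1]>130)&(np.hypot(W[...,0]-415,W[...,1]-233)<85)&(W[...,2]>60)&(W[...,2]<290)
P=W[big(m)];print(P.min(0),P.max(0),np.percentile(P[:,2],[1,5,50,95,99]))
E
```

```text
time: 31.65
tool_pos: [404.1, 238.5, 249.2]
tcp_rot: [3.116, -0.135, 2.931]
contact_force: [-0.0, -0.1, -2.4]
grip_width: 31.5
[ 3.11609696 -0.13478217  2.93093909] [404.13981    238.45504012 249.23918636]
[341.81514493 196.59298027 118.27583503] [471.5081865  264.10599024 265.18209102] [120.86431426 129.92219657 201.34364435 254.49278445 256.00277363]
```

View pics/s10c.png

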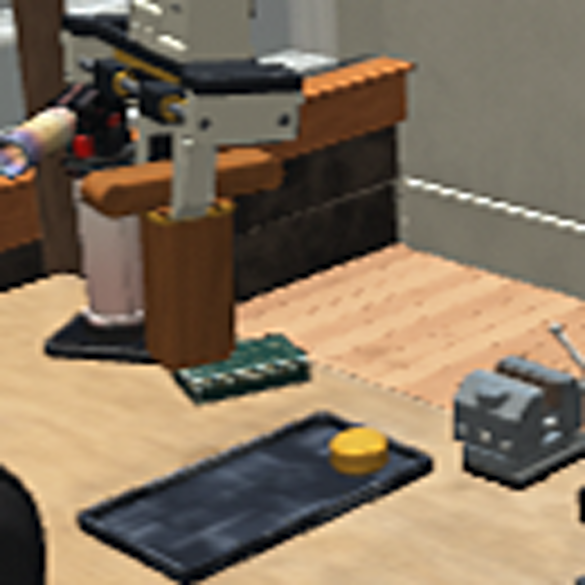

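```bash
python3 -m jog '[1,-2.5,-1,20,0,1,-4.5,-1,33,0,1,-4,-0.5,28,0,1,-2,0,12,0,1,0,0,2,0]'
```

```text
time: 32.2
tool_pos: [401.9, 234.3, 149.2]
tcp_rot: [3.119, -0.136, 2.928]
contact_force: [-0.7, -0.5, -1.8]
grip_width: 31.3
```

```bash
python3 -m jog '[1,-0.5,0,5,0]'; python3 -m jog '[1,-0.4,0,3,0]'; python3 -m jog '[1,-0.3,0,2,0]'; python3 -m jog '[1,-0.2,0,1.5,0]'
```

```text
time: 32.3
tool_pos: [401.7, 234.0, 144.2]
tcp_rot: [3.119, -0.136, 2.928]
contact_force: [0.1, -0.7, -1.4]
grip_width: 31.9
time: 32.4
tool_pos: [401.7, 233.7, 141.1]
tcp_rot: [3.119, -0.136, 2.927]
contact_force: [-0.7, 0.3, -2.3]
grip_width: 31.6
time: 32.5
tool_pos: [402.0, 233.7, 139.4]
tcp_rot: [3.118, -0.135, 2.927]
contact_force: [0.1, 0.2, -1.7]
grip_width: 32.0
time: 32.6
tool_pos: [402.3, 233.7, 138.2]
tcp_rot: [3.118, -0.134, 2.927]
contact_force: [0.0, -0.2, -2.4]
grip_width: 32.1
```

```bash
python3 -m jog '[1,-0.4,0,2,0]'; python3 -m jog '[1,-0.3,0,1.8,0]'; python3 -m jog '[1,-0.3,0,1.8,0]'; python3 -m jog '[1,-0.2,0,1.8,0]'
```

```text
time: 32.7
tool_pos: [402.7, 233.8, 136.5]
tcp_rot: [3.117, -0.133, 2.927]
contact_force: [-0.7, -0.6, -1.6]
grip_width: 31.9
time: 32.8
tool_pos: [402.9, 234.1, 136.0]
tcp_rot: [3.117, -0.133, 2.927]
contact_force: [-5.7, -1.9, 23.5]
grip_width: 31.9
time: 32.9
tool_pos: [402.9, 234.2, 136.0]
tcp_rot: [3.116, -0.132, 2.927]
contact_force: [-5.7, -2.5, 20.7]
grip_width: 32.2
time: 33.0
tool_pos: [402.8, 234.1, 136.0]
tcp_rot: [3.116, -0.132, 2.928]
contact_force: [-5.0, -3.5, 15.8]
grip_width: 31.5
```

```bash
python3 -m jog '[1,0,0,0,0]'; python3 - <<'E'
from h import *
p,d,c=shot("scene","s11");im=p[150:240,140:250];cv2.imwrite("pics/s11c.png",cv2.resize(im[:,:,::-1],None,fx=6,fy=6,interpolation=cv2.INTER_CUBIC))
E
```

```text
time: 33.1
tool_pos: [403.0, 234.2, 136.8]
tcp_rot: [3.116, -0.131, 2.928]
contact_force: [-0.6, -1.3, -2.6]
grip_width: 31.9
```

View pics/s11c.png

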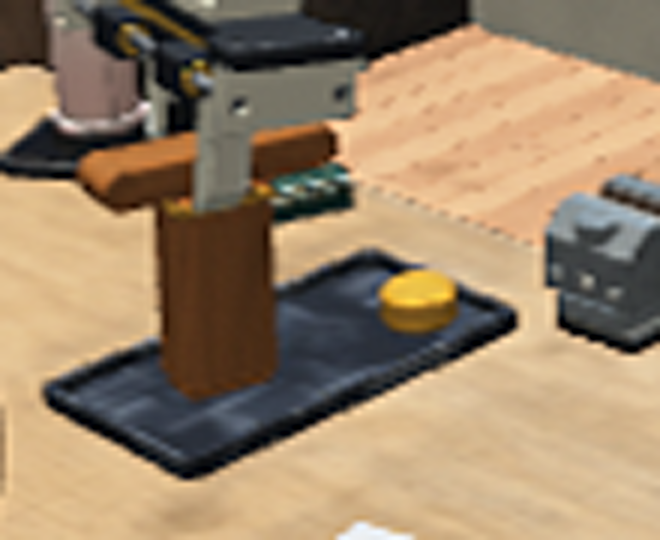

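```bash
python3 -m jog '[1,0,0,1,0]'; python3 -m jog '[0.6,0,0,0.3,0,0.55,0,0,0,0,0.5,0,0,0,0]'; python3 - <<'E'
from h import *
p,d,c=shot("scene","s12");im=p[150:240,140:250];cv2.imwrite("pics/s12c.png",cv2.resize(im[:,:,::-1],None,fx=6,fy=6,interpolation=cv2.INTER_CUBIC))
E
```

```text
time: 33.25
tool_pos: [403.2, 234.5, 136.1]
tcp_rot: [3.115, -0.13, 2.928]
contact_force: [-1.4, -1.3, 7.2]
grip_width: 32.1
time: 33.55
tool_pos: [403.5, 234.8, 135.6]
tcp_rot: [3.114, -0.129, 2.928]
contact_force: [0.0, 0.1, 0.3]
grip_width: 44.2
```

View pics/s12c.png

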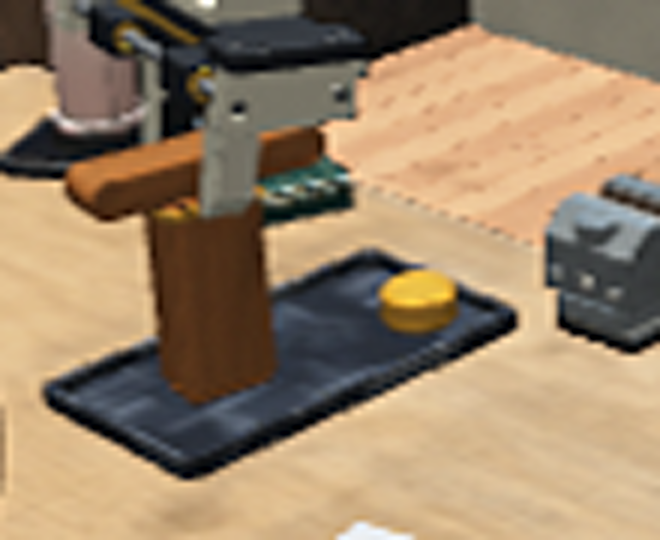

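```bash
python3 -m jog '[0.5,0,0,0,0,0.5,0,0,0,0,0.5,0,0,0,0]'; python3 - <<'E'
from h import *
p,d,c=shot("scene","s13");im=p[150:240,140:250];cv2.imwrite("pics/s13c.png",cv2.resize(im[:,:,::-1],None,fx=6,fy=6,interpolation=cv2.INTER_CUBIC))
E
```

```text
time: 33.9
tool_pos: [403.6, 234.7, 135.4]
tcp_rot: [3.115, -0.129, 2.928]
contact_force: [-0.3, -0.9, 0.5]
grip_width: 46.1
```

View pics/s13c.png

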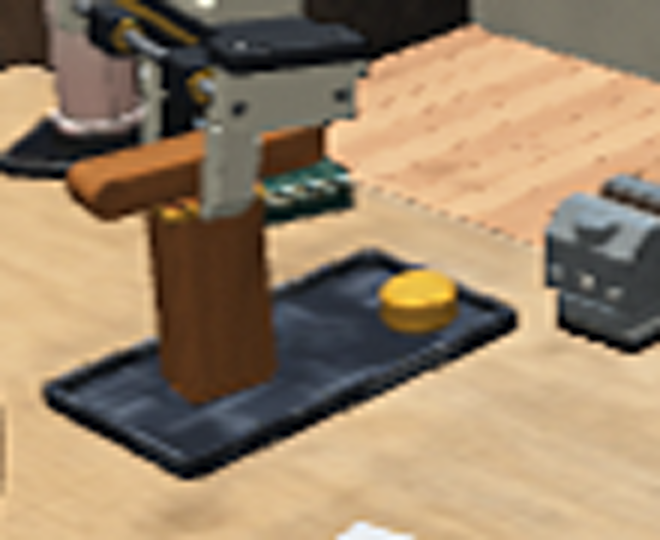

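```bash
python3 -m jog '[0,0,0,0,0,0,0,0,0,0,0,0,0,0,0,0,0,0,0,0]'; python3 -m jog '[0,1.3,0,-10,0,0,2.6,0,-20,0,0,4,0,-30,0,0,5,0,-40,0,0,5,0,-40,0]';  python3 - <<'E'
from h import *
p,d,c=shot("scene","s14");im=p[150:240,140:250];cv2.imwrite("pics/s14c.png",cv2.resize(im[:,:,::-1],None,fx=6,fy=6,interpolation=cv2.INTER_CUBIC))
W=cloud(p,d,c);hsv=cv2.cvtColor(p,cv2.COLOR_RGB2HSV)
m=(hsv[...,0]<20)&(hsv[...,1]>130)&(np.hypot(W[...,0]-410,W[...,1]-233)<90)&(W[...,2]>127)&(W[...,2]<160)
P=W[big(m)];print(rect(P[:,:2]))
x=P-P.mean(0);u,s,v=np.linalg.svd(x,full_matrices=False);print(v,P.mean(0))
A=np.c_[x[:,:2],np.ones(len(x))];k=np.linalg.lstsq(A,x[:,2],rcond=None)[0];print(k)
shot("top","t14")
E
```

```text
time: 34.35
tool_pos: [403.6, 234.7, 135.4]
tcp_rot: [3.115, -0.129, 2.928]
contact_force: [-0.5, 0.1, -0.5]
grip_width: 73.8
time: 34.85
tool_pos: [400.5, 229.9, 278.8]
tcp_rot: [3.121, -0.139, 2.927]
contact_force: [1.0, -0.2, -1.2]
grip_width: 92.3
(array([400.8, 230.8]), array([ 36.7, 127.6]), 74.48)
[[-0.96927675  0.24586037 -0.00743338]
 [ 0.23661946  0.94024792  0.24483685]
 [ 0.0671849   0.23555578 -0.9695358 ]] [395.2765656  228.06664106 135.99734817]
[5.97497034e-02 2.05627577e-01 1.28067610e-14]
```

View pics/s14.png

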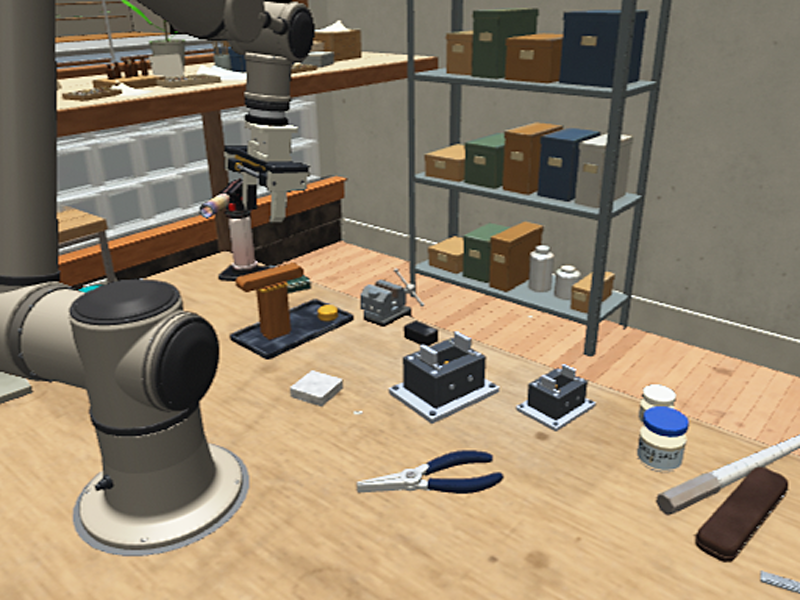

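View pics/t14.png

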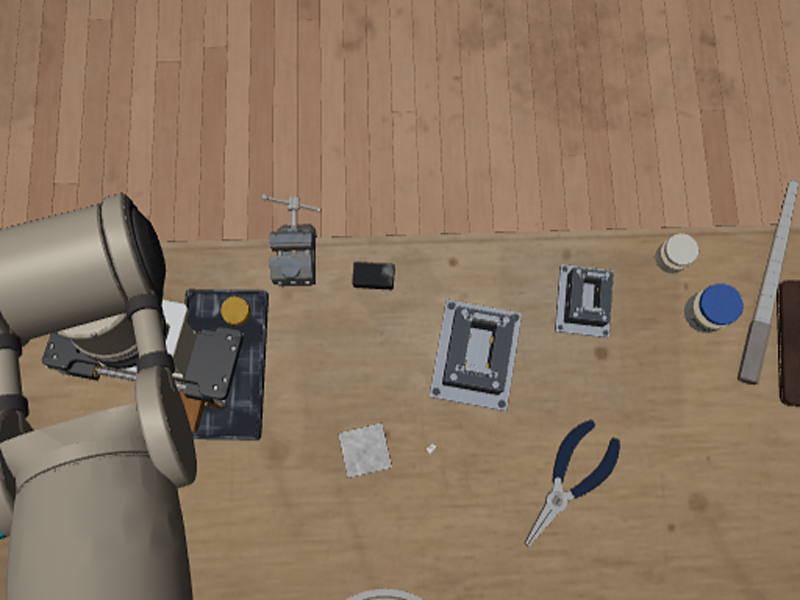

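```bash
python3 -m jog '[0,0,0,0,0,0,0,0,0,0]'; python3 -c "
from plant import close_job;print(close_job())"
```

```text
time: 35.15
tool_pos: [402.7, 230.6, 283.3]
tcp_rot: [3.114, -0.128, 2.928]
contact_force: [-0.4, -0.6, 0.4]
grip_width: 91.8
the job is handed in; nothing more can be done
None
```

The stake is out of the larger holder and standing in the black tray. I handed the job in at about 35 s of the 72 s, and it returned no verdict.

I rocked the stake stop to stop under a light upward pull. I re-gripped it once because the pads had crept up it, and it came free at about 29 s.

**Last checks from the camera images:**
- **Stake:** it stands on the tray floor at about (401, 231) mm, roughly 45 mm from the tray's centre towards its free end. The head bar slopes about 0.01 rad along its length, so it is upright that way. Sideways lean was judged only by eye.
- **Block:** it looks seated on its base plate.
- **Wax:** it is where it was at the start.
- **Gripper:** it is open and about 150 mm above where it let go of the stake, with no contact force.

**Checks that went wrong or stayed uncertain:**
- **Pull too strong:** on one early swing the measured pull rose to about 35 N, above the block's possible weight, and later it briefly reached 27 to 29 N. The block looked seated right after the 35 N pull, but I did not measure its height, so a brief lift is possible.
- **Tool not vertical:** the tool had picked up a lean of about 0.13 rad. The stake rocked slightly when I released it, then settled.
- **Top view:** the arm hid the stake there at the end, so its final position and tilt come from the scene camera only.

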